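# Clamp a fired test bar a quarter turn past touch

### The job

Put the long cream test bar lengthwise on the clamp's bed and slide it in under the screw until its end is fully home against the stop. Then turn the black knob clockwise until the brass foot just touches the bar, and add a quarter turn more, no further: the bar is brittle and must not be crushed. Let go, and leave the other things on the bench alone.

Things in the scene. Friction and masses are not known exactly. Their poses are not given: they have to be found in the camera images.
- bar_center (a point): Cream fired-ceramic test bar, loose, lying on the bench: a plain block 140 mm long (its x axis), 30 mm wide (y), 22 mm high (z), about 190 g. Point at its centre, 11 mm above its underside. Either end may go first. On the other side of the clamp lies a shorter, wider terracotta bar that is not wanted
- bar: The same cream bar; origin at the centre of its underside
- clamp: Screw clamp bolted to the bench. Origin on the vertical screw axis at the bench surface; x points into the throat, away from the robot, z up. Grey base plate (x -170 to +105 mm, 110 mm wide, 12 mm thick), blue column 40 mm wide behind (x 60 to 90 mm, 106 mm high), blue arm 28 mm wide (height 83 to 107 mm) from the column to a round boss of 16 mm radius on the screw axis
- stop (a point): Foot of the dark stop's face, in the middle, on the bed's top face (about 30 mm above the bench, may differ by 1.5 mm): x points along the slide into the throat, y across the bed, z up. The stop stands 14 mm above the bed. The screw axis crosses the bed 35 mm before it. When the bar is home its end is against the stop, so its centre is 70 mm before this point
- knob_grip (a point): Centre of the black round knob, 38 mm in diameter, 34 mm high (its top is 16 mm above this point, its underside 18 mm below it and 4 mm above the boss; under it only the 28 mm wide arm runs back to the column), with a white mark on top. It turns about the vertical screw axis and stays at the same height
- knob (a joint): Angle of the knob in rad; grows clockwise seen from above (tightening); starts between 0 and 0.8, stops at -0.5 and 9. Free turning takes about 0.09 N m; as the foot touches, the moment rises by about 0.06 N m within a tenth of a turn and stays up (felt also when the turning pauses with the knob held). The knob stays where it is left
- brown_bar: Terracotta bar 100 x 45 x 18 mm, not to be used; origin at the centre of its underside
- crucible: White crucible, 56 mm wide, 55 mm high, bystander; origin under its centre
- dish: White bowl, 90 mm wide, 30 mm high, bystander; origin under its centre
- jar: Amber jar with black cap, 60 mm wide, 90 mm high, bystander; origin under its centre
- spatula: Lab spatula lying flat, bystander
- brush: Brush lying flat, bystander
- tongs: Dark crucible tongs about 390 mm long, lying flat, bystander
- boss (a point): Underside of the boss, on the screw axis. Below it hangs a round brass foot of 13 mm radius with a rubber face; it goes straight down as the knob tightens, 24 mm a full turn (fast thread). At the start it is 4 to 11 mm above where the bar's top will be (not known exactly). It is spring-loaded: at first touch it presses with 12 N, then 1 N more per mm the screw goes on (about 18 N after a quarter turn)
- bed_front (a point): Middle of the front edge of the steel bed's top face, nearest the robot; axes as at the stop. The bed is 50 mm wide and 200 mm long from here to the stop. Two dark side lips 7 mm high leave a channel 35 mm wide over the last 78 mm before the stop, and flare outward over another 13 mm before that. A bar set down with its far end short of the boss rests on the bed and can be slid in
Not all that is in view belongs to the job. What is shaped like the bar but blue or turquoise is not meant.

How it is judged:
On the way, in this order (a step that is already met when the one before it is completed fails the run):
1. the cream bar lies on the bed, home against the stop, the foot not yet on it (x of bar_center in the frame of stop between -0.0735 and -0.066 m and y of bar_center in the frame of stop between -0.005 and 0.005 m and z of bar_center in the frame of stop between 0.008 and 0.0135 m and contact force between clamp and bar below 1 N), for 0.2 s.
2. the foot touches the bar (contact force between clamp and bar above 3 N), for 0.1 s.
At the end, for the whole second after the job is handed in: The cream bar lies flat on the bed, its end within 3.5 mm of the stop and its centre within 5 mm of the bed's middle line, at rest, and the foot presses on it with 15 to 21 N (about 45 to 135 degrees past touch) (x of bar_center in the frame of stop between -0.0735 and -0.066 m and y of bar_center in the frame of stop between -0.005 and 0.005 m and z of bar_center in the frame of stop between 0.008 and 0.0135 m and contact force between clamp and bar between 15 and 21 N and linear speed of bar below 0.01 m/s).
It fails at once if the foot presses on the bar with more than 23.5 N (nearly half a turn past touch): crushed (contact force between clamp and bar above 23.5 N).
It fails at once if a bystander is moved by more than 20 mm (distance of any of brown_bar, crucible, dish, jar, spatula, brush, tongs from where it was at the start of the episode above 0.02 m).
It also fails if it takes over 72 s, if anything falls off the work surface, if the arm or the gripper's body presses on something with over 40 N, if the wrist force passes 120 N, or if a joint passes its speed limit or range.

### The arm

A 7-joint arm with a two-finger parallel gripper is mounted at the origin on the work surface. World frame = base frame: x ahead of the robot, y to its left, z up, the work surface at z = 0. Lengths are in m, angles in rad, forces in N, time in s.
With the tool pointing down it reaches from about 0.4 to 0.85 m from the base axis. Payload 10.4 kg.
Tool frame: the origin (TCP) lies at the very end of the fingers, on their centre line; the grasp point (between the pads) lies 19 mm behind it; z points along the fingers, y is the direction in which the jaws open and shut (so a half turn about z gives the same grasp; the last joint's range is limited). The gripper opens to 85 mm and grips with 20 to 120 N. Pads are 22 mm wide; open, the fingers measure 114 mm over their backs; the gripper's body (76 mm by 85 mm) begins 54 mm behind the grasp point. The pads swing forward as they close: fully open they stand 13 mm farther back than shut.
Start: joints at [-1.294, 0.332, -0.065, 1.46, 0.022, 1.35, -0.088], TCP at [0.185, 0.597, 0.231] pointing down, gripper open.
Joint ranges: [-2.6, 2.6], [-0.5, 2.12], [-1.47, 1.34], [0.16, 2.42], [-1.27, 4.41], [0.06, 2.06], [-2.6, 2.6]. Speed limits (rad/s): [2.22, 2.22, 2.79, 2.79, 3.14, 3.14, 3.14].

### API

Orientations are given as a unit quaternion [x, y, z, w].
In Python, from workcell import get_obs, camera, camera_info, hand_in gives the robot as it stands.
- The arm moves only by the tool move_arm, never from a script. Its argument "moves" is a list of rows, each a list of 3 entries, a list of its own where there are three numbers: the shift along the tool's x, y, z in units of 25 mm (1.0 is 25 mm), then the turn, a rotation vector about the tool's x, y, z in degrees, then the opening, from 0 (shut) to 1 (fully open). A call has 1 to 5 rows; each row shifts and turns the commanded pose from where the row before left it, along the tool's axes as they then stand; what a row does not reach is not made up. A row lasts 1/8 s, in which the tool goes at most 62.5 mm and 10.7 degrees, less where a joint would pass 70% of its speed; a pose out of reach is approached as far as the arm can. A call is refused whole if a number of a shift passes 1 or a number of a turn 10.7, either way. A call with a gripper value outside its range is refused whole. The fingers move at their own pace and stop on an object; "squeeze" is the grip in N (left out, the last holds). Time passes only in rows, so rows that do not move let the fingers close. It gives the time, the measured TCP pose, the force and the opening at its end, in the units of the state.
- get_obs(): the state, without advancing time (a new reading comes with each control period).
- camera(name): name is "side" or "top"; returns the picture (400x640x3 uint8, red, green, blue); there is no depth.
- camera_info(name): a dict with "fx", "fy", "cx", "cy" (pixels), "D" ([k1, k2, p1, p2, k3] as OpenCV has them; the pictures are not rectified), "origin" and "rotation" of the camera in the world. Camera axes: x right, y down, z forward; pixel columns grow to the right and rows downward; lengths in m; the calibration is good to about 2 mm. A picture is of the moment at which its call begins. camera_info takes no time and is no camera call.
- hand_in(): hands the job in, once; it reports no verdict.
The state is a dict: "clock": time; "joint_pos": joint angles; "joint_velocities": joint speeds; "tau": joint torques, N m; "position": TCP position; "ee_rot": TCP orientation; "ft_force": force on the tool from outside, world axes, zero at the start; "torque": the same for the moment, N m; "grip_width": opening from 0.0 (shut) to 1.0 (fully open).
Only numpy, scipy, OpenCV 4.12 (cv2) and the standard library are available. Lean on these libraries where they do the work, as an engineer would, in place of code of your own. Each camera call takes 0.05 s, during which the arm holds its last target. There are 200 camera calls.

## Working session

There is one attempt and no reset: what is moved stays moved. The work goes in short steps, Python scripts to look and compute and a tool call to move; the robot and the scene stay as the last step left them, time stands still between calls to the robot, and variables do not carry over. Pictures are saved under pics/ and viewed, about 8 in all and at most 12, crops included, and the job is handed in when it is done.

Besides the shell and the picture viewer there is one more tool, called after "Call:" as name([rows], argument=value, ...), one row to a line, values as JSON. move_arm: Moves the arm, as the interface text tells. Its arguments: {"type":"object","properties":{"moves":{"type":"array","items":{"type":"array"}},"squeeze":{"type":"number"}},"required":["moves"]}

```bash
mkdir -p pics; ls; python3 - <<'E'
from workcell import *
import cv2
print(get_obs())
for n in("side","top"):
    print(n,camera_info(n)); cv2.imwrite(f"pics/{n}0.png",camera(n)[:,:,::-1])
E
```

```text
pics
{'clock': 0.0, 'joint_pos': array([-1.29355086,  0.33288411, -0.06471259,  1.46091266,  0.02156832,
        1.34992631, -0.08846716]), 'joint_velocities': array([-4.75131518e-05, -6.41146179e-04,  7.54352910e-04, -9.59660365e-04,
       -5.12333755e-04, -1.81705610e-03,  1.37014403e-03]), 'tau': array([ 2.41877224e-04, -6.25471830e+01,  4.90179111e-02, -3.91597724e+01,
        1.62058056e-02,  1.01864876e-02,  1.09988136e-06]), 'position': array([0.18448547, 0.59676062, 0.23052201]), 'ee_rot': array([ 1.49332940e-01,  9.88786710e-01, -7.12399202e-04, -9.16394951e-05]), 'ft_force': array([-0.52147999, -0.22650944, -0.01595901]), 'torque': array([-0.03548278, -0.01870919, -0.02960827]), 'grip_width': 0.9999581272046592}
side {'fx': 518.608701214673, 'fy': 518.608701214673, 'cx': 316.48384697095145, 'cy': 204.80239394267554, 'D': array([-0.07925435,  0.        ,  0.        ,  0.        ,  0.        ]), 'origin': array([-0.21032645,  0.89889927,  1.27407416]), 'rotation': array([-0.30289252,  0.8721929 , -0.3653778 ,  0.11846829])}
top {'fx': 520.0125885725977, 'fy': 520.0125885725977, 'cx': 318.35660585419845, 'cy': 199.11426179574786, 'D': array([-0.1608346,  0.       ,  0.       ,  0.       ,  0.       ]), 'origin': array([ 0.33229228, -0.04603266,  1.7762541 ]), 'rotation': array([ 0.71234135, -0.70013509,  0.03599337, -0.03294131])}
```

View pics/top0.png

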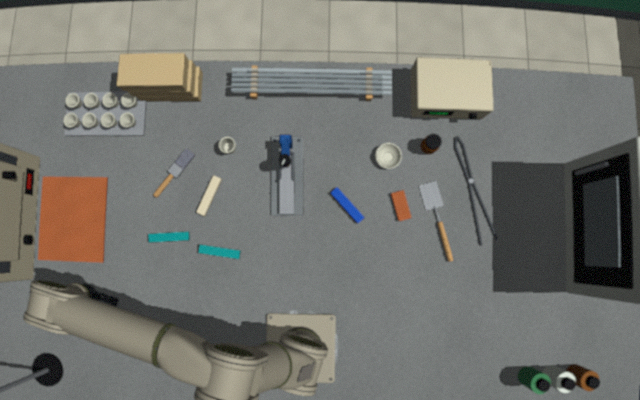

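View pics/side0.png

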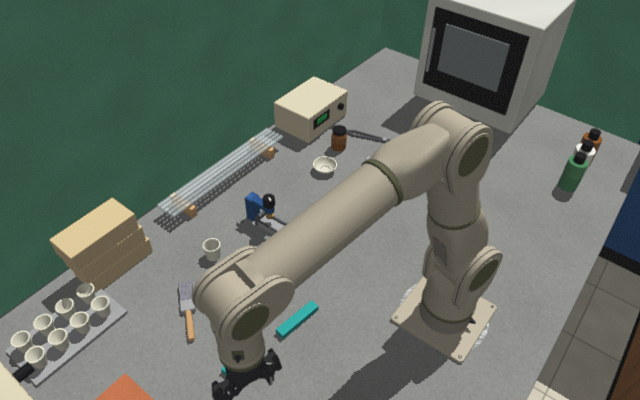

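The top view shows the candidate bars: cream (208,195), terracotta (400,205), blue (347,204) and turquoise (169,237) and (219,251). Only the first is cream and long, and it lies on the opposite side of the clamp from the terracotta bar. The clamp is at (286,170) with its knob at about (284,160). The side view is blocked by the arm. I'll confirm in an enlarged crop.

```bash
cat > h.py <<'E'
import numpy as np, cv2
from scipy.spatial.transform import Rotation as R
from workcell import *
def cast(n,px,z):
    "pixels -> world points on plane height z"
    c=camera_info(n); K=np.array([[c['fx'],0,c['cx']],[0,c['fy'],c['cy']],[0,0,1]])
    u=cv2.undistortPoints(np.float64(px).reshape(-1,1,2),K,c['D'])[:,0]
    d=R.from_quat(c['rotation']).apply(np.c_[u,np.ones(len(u))]); o=c['origin']
    return o+d*((z-o[2])/d[:,2])[:,None]
def proj(n,P):
    c=camera_info(n); K=np.array([[c['fx'],0,c['cx']],[0,c['fy'],c['cy']],[0,0,1]])
    r=R.from_quat(c['rotation']).inv()
    return cv2.projectPoints(np.float64(P).reshape(-1,1,3),r.as_rotvec(),-r.apply(c['origin']),K,c['D'])[0][:,0]
E
python3 - <<'E'
from h import *
im=cv2.imread('pics/top0.png')
c=im[120:230,185:315]
cv2.imwrite('pics/crop1.png',cv2.resize(c,None,fx=6,fy=5.4545454,interpolation=cv2.INTER_CUBIC))
print(cast('top',[[208,195],[284,160],[300,347]],0))
b,g,r=[im[:,:,i].astype(int) for i in range(3)]
m=((r>170)&(r-b>25)&(g>150)).astype(np.uint8); m[:,:190]=0;m[:,225:]=0;m[:170]=0;m[220:]=0
cn=max(cv2.findContours(m,0,2)[0],key=cv2.contourArea)
print(cv2.contourArea(cn)); P=cast('top',cn[:,0],.022)[:,:2]
q=cv2.minAreaRect(P.astype(np.float32)*1000);print(q)
E
```

```text
[[0.51373554 0.3294074  0.        ]
 [0.64009233 0.06901864 0.        ]
 [0.00238651 0.001311   0.        ]]
298.0
((510.9923095703125, 323.2649841308594), (29.412015914916992, 137.1925811767578), 66.99535369873047)
```

View pics/crop1.png

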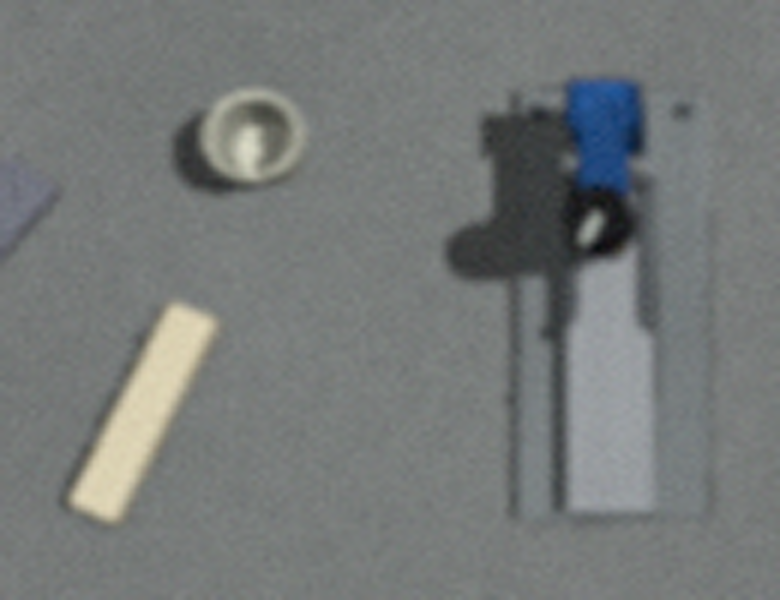

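The crop confirms the cream bar, running from crop (195,310) to (95,515). The clamp's bed front edge is at crop (567..655, 512), the knob is at crop (602,220), and the base plate spans x 512..710.

```bash
python3 - <<'E'
from h import *
im=cv2.imread('pics/top0.png'); hsv=cv2.cvtColor(im,cv2.COLOR_BGR2HSV)
print(hsv[200,270:310].tolist())
g=cv2.GaussianBlur(im,(3,3),0).max(2).astype(float)
# bed edges: subpixel gradient extremes per row
L=[];Rr=[];rows=range(183,212)
for y in rows:
    d=np.diff(g[y])
    l=276+np.argmax(d[276:284]); r=288+np.argmin(d[288:300])
    sub=lambda i:i+.5+0.5*(abs(d[i+1])-abs(d[i-1]))/(2*abs(d[i])-abs(d[i-1])-abs(d[i+1])+1e-9)
    L.append([sub(l),y]);Rr.append([sub(r),y])
for e in(L,Rr):
    P=cast('top',e,.030)[:,:2]; k=np.polyfit(P[:,0],P[:,1],1)
    P=P[abs(P[:,1]-np.polyval(k,P[:,0]))<.003]; k=np.polyfit(P[:,0],P[:,1],1); print(len(P),k,np.degrees(np.arctan(k[0])),np.polyval(k,[.45,.54,.64]))
F=[]
for x in range(282,293):
    d=np.diff(g[:,x]); i=207+np.argmin(d[207:220]); F.append([x,i+.5+0.5*(abs(d[i+1])-abs(d[i-1]))/(2*abs(d[i])-abs(d[i-1])-abs(d[i+1])+1e-9)])
print('front',cast('top',F,.030)[:,:2].mean(0))
# base plate front/side edges
print(cast('top',[[185+512/6,120+515/5.4545],[185+710/6,120+515/5.4545],[185+512/6,120+95/5.4545],[185+710/6,120+95/5.4545]],.012)[:,:2])
m=((hsv[:,:,2]<60)).astype(np.uint8)
m=((hsv[:,:,2]<45)).astype(np.uint8)[150:172,275:295]; print(hsv[150:172,275:295,2])
blue=((hsv[:,:,0]>100)&(hsv[:,:,0]<125)&(hsv[:,:,1]>150)).astype(np.uint8); blue[:,:260]=0;blue[:,300:]=0
for y in range(134,156):
    xs=np.nonzero(blue[y])[0]
    if len(xs): print(y,xs.min(),xs.max(),cast('top',[[xs.mean(),y]],.106)[0][:2])
E
```

```text
[[90, 11, 93], [80, 14, 106], [100, 13, 120], [110, 12, 130], [90, 18, 130], [100, 18, 129], [105, 22, 117], [96, 15, 85], [99, 22, 83], [109, 17, 118], [103, 15, 155], [109, 12, 164], [108, 8, 157], [107, 14, 159], [107, 14, 160], [105, 6, 157], [103, 11, 159], [105, 16, 161], [100, 14, 164], [95, 10, 160], [103, 11, 160], [100, 14, 159], [107, 14, 161], [85, 10, 148], [90, 12, 125], [96, 21, 124], [94, 16, 125], [100, 18, 129], [93, 20, 130], [105, 16, 129], [94, 14, 129], [104, 22, 126], [86, 16, 125], [96, 11, 113], [70, 6, 118], [100, 6, 123], [90, 6, 122], [84, 10, 122], [90, 4, 124], [105, 4, 128]]
29 [0.02793769 0.06623384] 1.6002954420529067 [0.07880581 0.0813202  0.08411397]
29 [0.03327093 0.0158822 ] 1.9055809513279687 [0.03085411 0.0338485  0.03717559]
front [0.45365197 0.05261757]
[[ 0.44978504  0.11031086]
 [ 0.45180248 -0.00200765]
 [ 0.71651686  0.11761259]
 [ 0.71831894  0.00339279]]
[[ 67  61  68  82  98 109 106 113 124 127 126 126 125 125 116 113 119 126
  136 128]
 [ 64  62  62  71  75  79  88 118 129 125 127 119 127 127 111 100 103 114
  128 130]
 [ 66  66  61  6
[... 1704 characters left out ...]
8039 0.05935923]
136 280 290 [0.70150844 0.06091232]
137 280 290 [0.69816409 0.06082615]
138 280 290 [0.69482178 0.06074016]
139 280 290 [0.69148148 0.06065436]
140 280 290 [0.6881432  0.06056875]
141 279 290 [0.68478114 0.06212023]
142 280 290 [0.68147258 0.06039808]
143 280 290 [0.67814023 0.06031301]
144 281 290 [0.67483577 0.05859259]
145 281 290 [0.67150735 0.05850832]
146 281 290 [0.66818084 0.05842422]
147 282 290 [0.66488238 0.0567061 ]
148 282 288 [0.66150742 0.05989043]
149 282 288 [0.65818655 0.05980646]
150 282 288 [0.65486756 0.05972266]
151 282 288 [0.65155041 0.05963905]
152 281 288 [0.64820884 0.06118792]
153 281 288 [0.64489532 0.06110426]
154 282 288 [0.64163106 0.05808411]
```

Call:
move_arm([
  [[-1, -0.46, 0], [0, 0, 0], 1],
  [[-1, -0.46, 0], [0, 0, 0], 1],
  [[-1, -0.46, 0], [0, 0, 0], 1],
  [[-1, -0.46, 0], [0, 0, 0], 1],
  [[-1, -0.46, 0], [0, 0, 0], 1],
])

```text
clock: 0.72
position: [0.2875, 0.5044, 0.2309]
ee_rot: [0.149, 0.989, -0.0, -0.0]
ft_force: [-0.4, -0.3, -0.1]
grip_width: 1.0
```

Call:
move_arm([
  [[-1, -0.46, 0], [0, 0, 0], 1],
  [[-1, -0.46, 0], [0, 0, 0], 1],
  [[-1, -0.46, 0], [0, 0, 0], 1],
  [[-1, -0.46, 0], [0, 0, 0], 1],
  [[-1, -0.46, 0], [0, 0, 0], 1],
])

```text
clock: 1.35
position: [0.3899, 0.4126, 0.231]
ee_rot: [0.149, 0.989, -0.0, -0.0]
ft_force: [-0.1, -0.6, 0.1]
grip_width: 1.004
```

Call:
move_arm([
  [[-1, -0.46, 0], [0, 0, 0], 1],
  [[-1, -0.46, 0], [0, 0, 0], 1],
  [[-1, -0.46, 0], [0, 0, 0], 1],
  [[-0.9, -0.46, 0], [0, 0, 0], 1],
  [[0, 0, 0], [0, 0, 5.8], 1],
])

```text
clock: 1.98
position: [0.4706, 0.3384, 0.2309]
ee_rot: [0.202, 0.979, -0.001, 0.0]
ft_force: [-0.8, 0.5, -0.7]
grip_width: 1.004
```

```bash
python3 - <<'E'
from h import *
o=get_obs(); print(o['clock'],o['position'],o['ee_rot'],o['joint_pos'],o['ft_force'],o['torque'])
im=camera('side')[:,:,::-1]; cv2.imwrite('pics/side1.png',im)
c=im[150:350,150:350]; cv2.imwrite('pics/crop2.png',cv2.resize(c,None,fx=3,fy=3,interpolation=cv2.INTER_CUBIC))
for x in (.612,.618,.624): print(x,cast('top',[[284.3,160]],.145), proj('side',[[x,.06,.145]]))
E
```

```text
1.975 [0.47062022 0.33838507 0.23092847] [ 2.01902105e-01  9.79405540e-01 -5.52918962e-04  1.52740550e-04] [-0.84959448  0.22966451  0.17323739  1.59605    -0.03955091  1.32004888
  0.49322236] [-0.76822808  0.48620563 -0.7291224 ] [ 0.02642841  0.07267183 -0.05950807]
0.612 [[0.61498142 0.058672   0.145     ]] [[268.86316043 197.25594878]]
0.618 [[0.61498142 0.058672   0.145     ]] [[267.43181289 196.42281801]]
0.624 [[0.61498142 0.058672   0.145     ]] [[266.0051919  195.59240569]]
```

View pics/crop2.png

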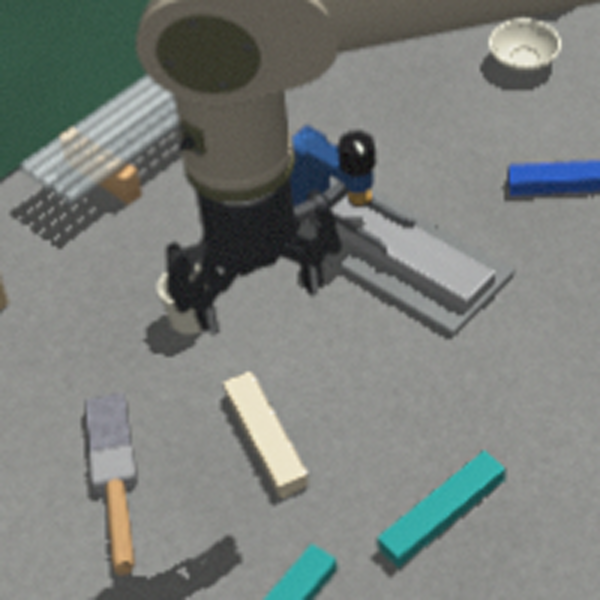

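The side crop shows the cream bar from (240,380) to (290,490), the knob at (357,153) and the brass foot just below it. The bed is clear and its front corners are at (495,268) and (462,297).

```bash
python3 - <<'E'
from h import *
im=cv2.imread('pics/side1.png'); v=cv2.cvtColor(im,cv2.COLOR_BGR2HSV)[:,:,2]
s=(v<50).astype(np.uint8); s[:,:258]=0;s[:,280:]=0;s[:190]=0;s[215:]=0
n,l,st,ce=cv2.connectedComponentsWithStats(s); i=1+np.argmax(st[1:,4]); print(st[i],ce[i],cast('side',[ce[i]],.128))
print('top knob',cast('top',[[284.3,160]],.145))
f=lambda x,y:[149.67+x/3,149.67+y/3]
print('bed front',cast('side',[f(495,267),f(462,297)],.030))
b,g,r=[im[:,:,i].astype(int) for i in range(3)]
m=((r>150)&(r-b>25)&(g>130)).astype(np.uint8); m[:270]=0;m[320:]=0;m[:,:220]=0;m[:,260:]=0
cn=max(cv2.findContours(m,0,2)[0],key=cv2.contourArea); print(cv2.minAreaRect((cast('side',cn[:,0],.015)[:,:2]*1000).astype(np.float32)))
E
```

```text
[263 195  12  14 120] [268.29166667 201.83333333] [[0.61196829 0.06401146 0.128     ]]
top knob [[0.61498142 0.058672   0.145     ]]
bed front [[0.4551611  0.0253471  0.03      ]
 [0.45631513 0.07980251 0.03      ]]
((511.3125305175781, 321.92803955078125), (30.727148056030273, 141.885498046875), 67.26714324951172)
```

Call:
move_arm([
  [[0, 0.05, 1], [0, 0, 0], 1],
  [[0, 0, 1], [0, 0, 0], 1],
  [[0, 0, 1], [0, 0, 0], 1],
  [[0, 0, 1], [0, 0, 0], 1],
  [[0, 0, 1], [0, 0, 0], 1],
])

```text
clock: 2.65
position: [0.469, 0.3421, 0.1052]
ee_rot: [0.198, 0.98, -0.0, -0.0]
ft_force: [0.6, 0.2, 0.6]
grip_width: 1.0
```

Call:
move_arm([
  [[0, 0, 1], [0, 0, 0], 1],
  [[0, 0, 1], [0, 0, 0], 1],
  [[0, 0, 1], [0, 0, 0], 1],
  [[0, 0, 0.8], [0, 0, 0], 1],
  [[0, 0, 0.2], [0, 0, 0], 1],
])

```text
clock: 3.28
position: [0.4684, 0.3415, 0.0049]
ee_rot: [0.198, 0.98, -0.001, -0.001]
ft_force: [0.1, -0.1, -0.5]
grip_width: 1.002
```

Call:
move_arm([
  [[0, 0, 0], [0, 0, 0], 0],
  [[0, 0, 0], [0, 0, 0], 0],
  [[0, 0, 0], [0, 0, 0], 0],
  [[0, 0, 0], [0, 0, 0], 0],
  [[0, 0, 0], [0, 0, 0], 0],
], squeeze=60)

```text
clock: 3.9
position: [0.47, 0.3423, 0.0073]
ee_rot: [0.199, 0.98, 0.001, 0.0]
ft_force: [-1.2, -0.1, 6.1]
grip_width: 0.331
```

Call:
move_arm([
  [[0, 0, 0], [0, 0, 0], 0],
  [[0, 0, 0], [0, 0, 0], 0],
  [[0, 0, 0], [0, 0, 0], 0],
  [[0, 0, 0], [0, 0, 0], 0],
])

```text
clock: 4.4
position: [0.47, 0.3424, 0.0073]
ee_rot: [0.199, 0.98, 0.001, 0.0]
ft_force: [-1.2, -0.4, 5.5]
grip_width: 0.332
```

Call:
move_arm([
  [[0, 0, -1], [0, 0, 0], 0],
  [[0, 0, -1], [0, 0, -8.2], 0],
  [[0, 0, -1], [0, 0, -8.2], 0],
  [[0, 0, 0], [0, 0, -8.2], 0],
  [[0, 0, 0], [0, 0, 0], 0],
])

```text
clock: 5.03
position: [0.4694, 0.3417, 0.0814]
ee_rot: [-0.014, 1.0, 0.0, -0.0]
ft_force: [-0.2, 0.8, -1.6]
grip_width: 0.333
```

```bash
python3 - <<'E'
from h import *
o=get_obs(); print(o['clock'],o['position'],o['ee_rot'],o['ft_force'],o['torque'],o['joint_pos'])
a=camera('side')[200:380,180:380,::-1]; b=camera('top')[130:230,150:310,::-1]
cv2.imwrite('pics/s2.png',np.hstack([cv2.resize(a,(400,360)),cv2.resize(b,(400,250))[:360] if 0 else cv2.copyMakeBorder(cv2.resize(b,(400,250)),0,110,0,0,0)]))
E
```

```text
5.025 [0.46941813 0.34170659 0.08137826] [-1.36673293e-02  9.99906590e-01  9.35707824e-05 -8.09883115e-05] [-0.23398619  0.75788793 -1.59467631] [-0.01995097  0.09306241 -0.03673145] [-0.7749542   0.3621885   0.08067252  1.75454516 -0.03367781  1.02619524
  0.91608967]
```

View pics/s2.png

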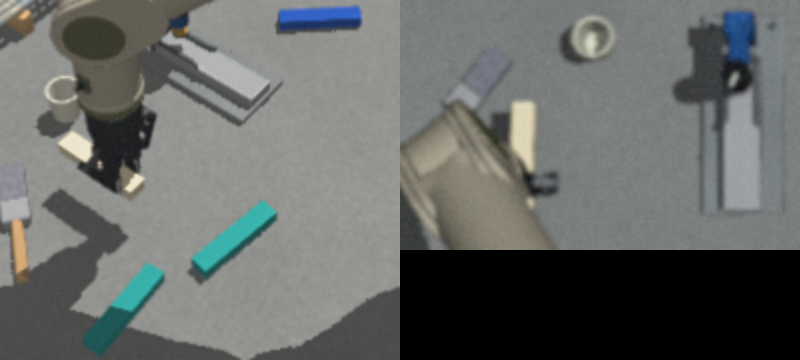

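The bar is held level and points along the clamp's axis. Next I carry it to the bed.

Call:
move_arm([
  [[0.11, -0.95, 0], [0, 0, 0], 0],
  [[0.11, -0.95, 0], [0, 0, 0], 0],
  [[0.11, -0.95, 0], [0, 0, 0], 0],
  [[0.11, -0.95, 0], [0, 0, 0], 0],
  [[0.11, -0.95, 0], [0, 0, 0], 0],
])

```text
clock: 5.75
position: [0.459, 0.2213, 0.0813]
ee_rot: [-0.014, 1.0, 0.0, -0.0]
ft_force: [0.3, -0.3, -1.9]
grip_width: 0.335
```

Call:
move_arm([
  [[0, -0.95, 0], [0, 0, 0], 0],
  [[0, -0.95, 0], [0, 0, 0], 0],
  [[0, -0.95, 0], [0, 0, 0], 0],
  [[0, -0.95, 0], [0, 0, 0], 0],
  [[0, -0.95, 0], [0, 0, 0], 0],
])

```text
clock: 6.38
position: [0.4623, 0.1026, 0.0814]
ee_rot: [-0.014, 1.0, 0.0, 0.0]
ft_force: [0.6, 0.1, -1.7]
grip_width: 0.336
```

Call:
move_arm([
  [[0, -0.95, 0], [0, 0, 0], 0],
  [[0, -0.95, 0], [0, 0, 0], 0],
  [[0, 0, 0], [0, 0, 0], 0],
  [[0, 0, 0], [0, 0, 0], 0],
])

```text
clock: 6.88
position: [0.4637, 0.0568, 0.0814]
ee_rot: [-0.014, 1.0, 0.0, 0.0]
ft_force: [-0.1, -0.0, -1.4]
grip_width: 0.334
```

```bash
python3 - <<'E'
from h import *
o=get_obs(); print(o['clock'],o['position'],o['ee_rot'],o['ft_force'],o['torque'],o['joint_pos'])
a=camera('side')[150:300,200:350,::-1]; b=camera('top')[130:230,235:335,::-1]
cv2.imwrite('pics/s3.png',np.hstack([cv2.resize(a,(400,400),interpolation=2),cv2.resize(b,(400,400),interpolation=2)]))
E
```

```text
6.875 [0.46371368 0.05679396 0.08136975] [-1.41167192e-02  9.99900319e-01  2.52311137e-04  8.38413222e-05] [-0.11200129 -0.03561928 -1.42944691] [ 0.00994285  0.05959762 -0.0381757 ] [-0.45186131  0.13251412  0.24749758  2.04871853 -0.0399637   0.96446581
  1.41535678]
```

View pics/s3.png

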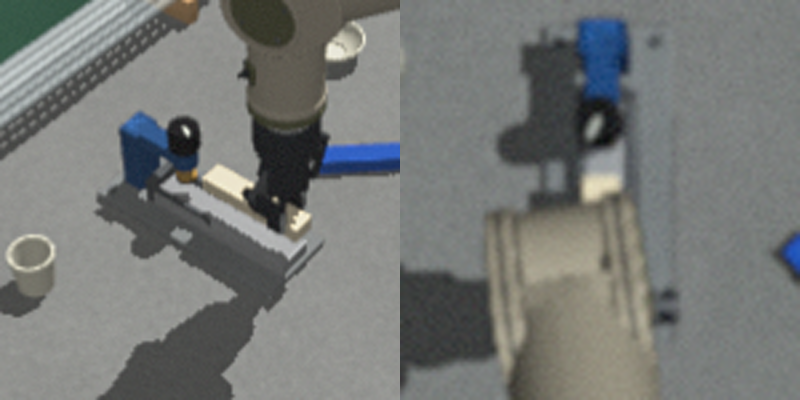

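The side half shows the bar held over the bed, clear of the boss. The top half shows its far end at crop (581..622, 175). I'll measure its lateral offset, then descend.

```bash
python3 - <<'E'
from h import *
im=camera('top')[:,:,::-1].astype(int); b,g,r=im[:,:,0],im[:,:,1],im[:,:,2]
m=((r-b>25)&(r>150)).astype(np.uint8)
for y in range(172,182):
    xs=np.nonzero(m[y,270:300])[0]+270
    if len(xs): print(y,xs.min(),xs.max(),cast('top',[[xs.min()-.5,y],[xs.max()+.5,y]],.096)[:,:2].round(4).tolist())
E
```

```text
174 283 287 [[0.5771, 0.0666], [0.5773, 0.0502]]
175 281 288 [[0.5737, 0.073], [0.5741, 0.0469]]
176 281 288 [[0.5704, 0.0729], [0.5708, 0.0468]]
177 281 288 [[0.5671, 0.0728], [0.5675, 0.0467]]
178 281 286 [[0.5638, 0.0728], [0.5641, 0.0532]]
179 281 284 [[0.5605, 0.0727], [0.5607, 0.0596]]
```

Call:
move_arm([
  [[0, -0.04, 0.8], [0, 0, 0], 0],
  [[0, 0, 0.6], [0, 0, 0], 0],
  [[0, 0, 0.2], [0, 0, 0], 0],
  [[0, 0, 0], [0, 0, 0], 0],
])

```text
clock: 7.52
position: [0.4637, 0.0557, 0.0411]
ee_rot: [-0.014, 1.0, -0.0, -0.0]
ft_force: [-1.0, -1.0, -1.1]
grip_width: 0.335
```

Call:
move_arm([
  [[0, 0, 0.06], [0, 0, 0], 0],
  [[0, 0, 0.06], [0, 0, 0], 0],
])

```text
clock: 7.78
position: [0.4642, 0.0557, 0.0386]
ee_rot: [-0.014, 1.0, 0.0, 0.0]
ft_force: [-0.1, -0.5, -2.1]
grip_width: 0.338
```

Call:
move_arm([
  [[0, 0, 0.05], [0, 0, 0], 0],
  [[0, 0, 0], [0, 0, 0], 0],
])

```text
clock: 8.02
position: [0.4642, 0.0557, 0.0384]
ee_rot: [-0.014, 1.0, 0.0, 0.0]
ft_force: [-7.4, -0.7, 18.1]
grip_width: 0.331
```

Call:
move_arm([
  [[0, 0, -0.03], [0, 0, 0], 0],
  [[-0.4, 0, 0], [0, 0, 0], 0],
  [[-0.4, 0, 0], [0, 0, 0], 0],
], squeeze=30)

```text
clock: 8.4
position: [0.4839, 0.0564, 0.0384]
ee_rot: [-0.014, 1.0, 0.0, -0.0]
ft_force: [-7.3, -0.2, 11.0]
grip_width: 0.331
```

Call:
move_arm([
  [[-0.4, 0, 0], [0, 0, 0], 0],
  [[-0.4, 0, 0], [0, 0, 0], 0],
])

```text
clock: 8.65
position: [0.5039, 0.0569, 0.0384]
ee_rot: [-0.014, 1.0, 0.0, -0.0]
ft_force: [-7.1, 0.0, 10.8]
grip_width: 0.334
```

Call:
move_arm([
  [[-0.4, 0, 0], [0, 0, 0], 0],
  [[-0.3, 0, 0], [0, 0, 0], 0],
  [[0, 0, 0], [0, 0, 0], 0],
])

```text
clock: 9.02
position: [0.5226, 0.0575, 0.0385]
ee_rot: [-0.014, 1.0, 0.0, 0.001]
ft_force: [0.5, 0.7, 4.5]
grip_width: 0.333
```

```bash
python3 - <<'E'
from h import *
o=get_obs(); print(o['clock'],o['position'],o['ee_rot'],o['ft_force'],o['torque'],o['joint_pos'])
E
```

```text
9.025 [0.5225517  0.05746818 0.03850839] [-1.41860958e-02  9.99898940e-01  2.49769459e-04  8.95601211e-04] [0.50860271 0.72212124 4.54181468] [ 0.11320779 -0.07860736  0.01294396] [-0.41494253  0.31654542  0.24973193  1.9368585  -0.09879318  0.89792248
  1.48357649]
```

Sliding freely, with friction of about 7 N and no side force. About 13 mm remains.

Call:
move_arm([
  [[-0.15, 0, 0], [0, 0, 0], 0],
  [[-0.15, 0, 0], [0, 0, 0], 0],
])

```text
clock: 9.28
position: [0.5286, 0.0576, 0.0385]
ee_rot: [-0.014, 1.0, 0.0, -0.0]
ft_force: [-6.9, 0.6, 11.7]
grip_width: 0.337
```

Call:
move_arm([
  [[-0.1, 0, 0], [0, 0, 0], 0],
  [[0, 0, 0], [0, 0, 0], 0],
])

```text
clock: 9.52
position: [0.5314, 0.0577, 0.0385]
ee_rot: [-0.014, 1.0, 0.0, -0.0]
ft_force: [-4.2, -1.4, 9.5]
grip_width: 0.334
```

Call:
move_arm([
  [[-0.08, 0, 0], [0, 0, 0], 0],
  [[0, 0, 0], [0, 0, 0], 0],
])

```text
clock: 9.78
position: [0.5333, 0.0577, 0.0385]
ee_rot: [-0.014, 1.0, 0.0, -0.0]
ft_force: [-5.9, -0.2, 9.3]
grip_width: 0.334
```

Call:
move_arm([
  [[-0.08, 0, 0], [0, 0, 0], 0],
  [[0, 0, 0], [0, 0, 0], 0],
])

```text
clock: 10.02
position: [0.5353, 0.0578, 0.0385]
ee_rot: [-0.014, 1.0, 0.0, -0.0]
ft_force: [-5.6, -0.9, 10.8]
grip_width: 0.337
```

Call:
move_arm([
  [[-0.06, 0, 0], [0, 0, 0], 0],
  [[0, 0, 0], [0, 0, 0], 0],
])

```text
clock: 10.28
position: [0.5367, 0.0578, 0.0385]
ee_rot: [-0.014, 1.0, 0.0, -0.0]
ft_force: [-6.5, -0.3, 10.1]
grip_width: 0.333
```

Call:
move_arm([
  [[-0.06, 0, 0], [0, 0, 0], 0],
  [[0, 0, 0], [0, 0, 0], 0],
])

```text
clock: 10.52
position: [0.5382, 0.0579, 0.0385]
ee_rot: [-0.014, 1.0, 0.0, -0.0]
ft_force: [-5.8, 0.6, 10.0]
grip_width: 0.333
```

Call:
move_arm([
  [[-0.06, 0, 0], [0, 0, 0], 0],
  [[0, 0, 0], [0, 0, 0], 0],
])

```text
clock: 10.78
position: [0.5382, 0.0579, 0.0385]
ee_rot: [-0.014, 1.0, 0.0, -0.002]
ft_force: [-14.0, -0.3, 19.5]
grip_width: 0.334
```

Call:
move_arm([
  [[-0.06, 0, 0], [0, 0, 0], 0],
  [[0, 0, 0], [0, 0, 0], 0],
])

```text
clock: 11.02
position: [0.5382, 0.0579, 0.0384]
ee_rot: [-0.014, 1.0, 0.0, -0.003]
ft_force: [-21.9, -1.0, 27.2]
grip_width: 0.333
```

Call:
move_arm([
  [[-0.04, 0, 0], [0, 0, 0], 0],
  [[0, 0, 0], [0, 0, 0], 0],
])

```text
clock: 11.28
position: [0.5382, 0.0579, 0.0384]
ee_rot: [-0.014, 1.0, 0.0, -0.004]
ft_force: [-27.9, -1.1, 33.2]
grip_width: 0.337
```

The stop was reached at TCP x = 0.5382: the force climbs with no motion, and the position agrees with the measured clamp. I'll unload, release, lift and look.

Call:
move_arm([
  [[0.15, 0, -0.02], [0, 0, 0], 0],
  [[0, 0, 0], [0, 0, 0], 0.6],
  [[0, 0, 0], [0, 0, 0], 0.6],
  [[0, 0, 0], [0, 0, 0], 0.6],
])

```text
clock: 11.78
position: [0.5388, 0.0577, 0.0382]
ee_rot: [-0.014, 1.0, -0.0, 0.0]
ft_force: [0.2, -0.9, 0.4]
grip_width: 0.604
```

Call:
move_arm([
  [[0, 0, -0.5], [0, 0, 0], 0.6],
  [[0, 0, -1], [0, 0, 0], 1],
  [[0, 0, -1], [0, 0, 0], 1],
  [[0, 0, -1], [0, 0, 0], 1],
  [[0, 0, -1], [0, 0, 0], 1],
])

```text
clock: 12.4
position: [0.5387, 0.0576, 0.1526]
ee_rot: [-0.014, 1.0, 0.0, 0.0]
ft_force: [0.5, -0.2, -0.3]
grip_width: 1.005
```

Call:
move_arm([
  [[0, 0, -1], [0, 0, -10], 1],
  [[0, 0, -0.5], [0, 0, -10], 1],
  [[0, 0, 0], [0, 0, -10], 1],
  [[0, 0, 0], [0, 0, -10], 1],
  [[0, 0, 0], [0, 0, 0], 1],
])

```text
clock: 13.02
position: [0.5387, 0.0576, 0.1891]
ee_rot: [-0.355, 0.935, -0.0, 0.0]
ft_force: [-0.2, 0.9, -0.3]
grip_width: 1.002
```

```bash
python3 - <<'E'
from h import *
o=get_obs(); p=o['position'];r=R.from_quat(o['ee_rot'])
print(o['clock'],p,o['ee_rot'],o['ft_force'],o['torque'],o['joint_pos'])
print('shift units',r.inv().apply(np.array([.6185,.0600,p[2]])-p)/.025)
a=camera('side')[150:270,200:350,::-1]; im=camera('top')[:,:,::-1];b=im[130:230,235:335]
cv2.imwrite('pics/top4.png',im)
cv2.imwrite('pics/s4.png',np.hstack([cv2.resize(a,(500,400),interpolation=2),cv2.resize(b,(300,300),interpolation=2) if 0 else cv2.resize(b[:,20:95],(300,400),interpolation=2)]))
E
```

```text
13.025 [0.53874256 0.05755444 0.1890848 ] [-3.54648749e-01  9.34999507e-01 -2.73693918e-05  4.30793761e-04] [-0.15005506  0.90519598 -0.28804265] [ 0.02895788 -0.02110891  0.00966815] [-0.37640511  0.17368466  0.20761782  1.75243239 -0.03807845  1.21851132
  2.13716298]
shift units [-2.45264743 -2.04256725  0.00265687]
```

View pics/s4.png

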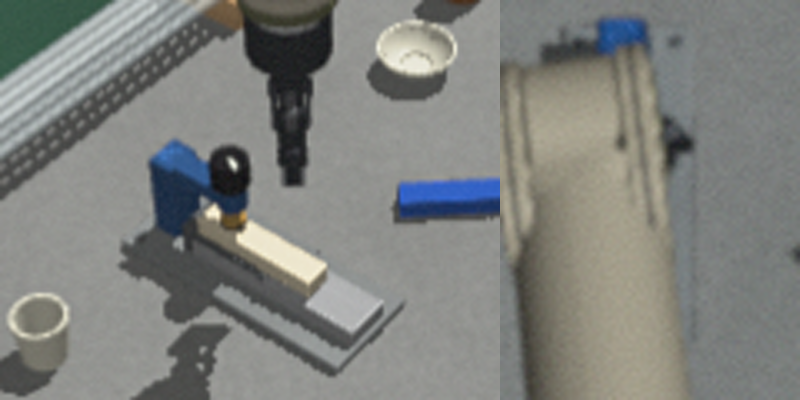

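The side view shows the bar lying on the bed under the foot, with its far end past the foot, its rear end at crop (313,277) and the foot still clear of it. Now to the knob.

Call:
move_arm([
  [[-0.82, -0.68, 0], [0, 0, 0], 1],
  [[-0.82, -0.68, 0], [0, 0, 0], 1],
  [[-0.81, -0.68, 0], [0, 0, 0], 1],
  [[0, 0, 0], [0, 0, 0], 1],
])

```text
clock: 13.62
position: [0.6192, 0.0602, 0.1878]
ee_rot: [-0.354, 0.935, -0.0, -0.0]
ft_force: [-0.3, 0.1, -0.1]
grip_width: 0.999
```

```bash
python3 - <<'E'
from h import *
print(cast('side',[[200+313*.3,150+277*.3]],.0525),'expect rear end ~.514,.057')
o=get_obs(); p=o['position'];r=R.from_quat(o['ee_rot'])
print(p,o['joint_pos'],'shift units',r.inv().apply(np.array([.6185,.0600,.114])-p)/.025)
im=camera('side')[:,:,::-1]; cv2.imwrite('pics/s5.png',cv2.resize(im[150:270,200:350],(600,480),interpolation=2))
E
```

```text
[[0.50893155 0.06379514 0.0525    ]] expect rear end ~.514,.057
[0.61917068 0.06022652 0.18784053] [-0.34631233  0.35115889  0.22297997  1.54024313 -0.07946141  1.25947626
  2.18189714] shift units [0.02443695 0.0116499  2.95363287]
```

View pics/s5.png

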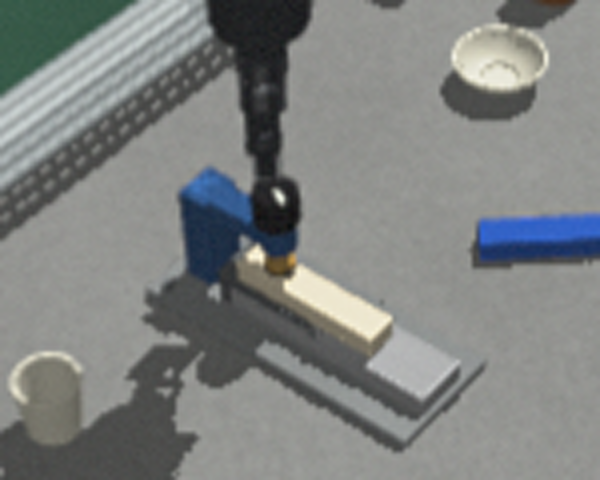

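The gripper hangs above the knob, and the bar is unmoved. The side camera reads the same offset for the bar's end and the knob, about (-5, +6) mm, so the kinematic estimate holds. Descending to grip.

Call:
move_arm([
  [[0.02, 0, 1], [0, 0, 0], 1],
  [[0, 0, 1], [0, 0, 0], 1],
  [[0, 0, 0.95], [0, 0, 0], 1],
  [[0, 0, 0], [0, 0, 0], 1],
])

```text
clock: 14.18
position: [0.6161, 0.0598, 0.1132]
ee_rot: [-0.355, 0.935, 0.0, -0.002]
ft_force: [0.1, -0.3, 0.1]
grip_width: 1.001
```

Call:
move_arm([
  [[0, 0, 0], [0, 0, 0], 0],
  [[0, 0, 0], [0, 0, 0], 0],
  [[0, 0, 0], [0, 0, 0], 0],
  [[0, 0, 0], [0, 0, 0], 0],
  [[0, 0, 0], [0, 0, 0], 0],
], squeeze=30)

```text
clock: 14.8
position: [0.6182, 0.0601, 0.1157]
ee_rot: [-0.355, 0.935, 0.0, 0.001]
ft_force: [-3.8, 1.0, 6.7]
grip_width: 0.435
```

```bash
cat > t.py <<'E'
from h import *
o=get_obs(); y=R.from_quat(o['ee_rot']).as_matrix()[:2,0]
print('t %.2f'%o['clock'],o['position'].round(4),'yaw %.1f'%np.degrees(np.arctan2(y[1],y[0])),o['ft_force'].round(2),'T',o['torque'].round(3),'q7 %.2f tau7 %.3f'%(o['joint_pos'][6],o['tau'][6]),'w %.3f'%o['grip_width'])
E
python3 t.py;python3 t.py
```

```text
t 14.80 [0.6182 0.0601 0.1157] yaw -138.4 [-3.8   1.02  6.72] T [ 0.069  0.558 -0.032] q7 2.20 tau7 0.018 w 0.435
t 14.80 [0.6182 0.0601 0.1157] yaw -138.4 [-3.8   1.02  6.72] T [ 0.069  0.558 -0.032] q7 2.20 tau7 0.018 w 0.435
```

```bash
cat > a.py <<'E'
from h import *
T=[];F=[]
for i in range(5):
    o=get_obs(); T.append(o['torque']);F.append(o['ft_force'])
    if i<4: camera('side')
y=R.from_quat(o['ee_rot']).as_matrix()[:2,0]
print('t %.2f'%o['clock'],o['position'].round(4),'yaw %.1f'%np.degrees(np.arctan2(y[1],y[0])),np.mean(F,0).round(1),'Tz %.3f sd %.3f'%(np.mean(T,0)[2],np.std(T,0)[2]),'q7 %.2f'%o['joint_pos'][6],'w %.3f'%o['grip_width'])
E
python3 a.py
```

```text
t 15.00 [0.6182 0.0601 0.1157] yaw -138.4 [-2.4  0.7  6.4] Tz -0.010 sd 0.013 q7 2.20 w 0.435
```

Call:
move_arm([
  [[0, 0, -0.08], [0, 0, 0], 0],
  [[0, 0, 0], [0, 0, 5], 0],
  [[0, 0, 0], [0, 0, 5], 0],
  [[0, 0, 0], [0, 0, 0], 0],
])

```text
clock: 15.5
position: [0.6182, 0.06, 0.1159]
ee_rot: [-0.272, 0.962, -0.0, 0.0]
ft_force: [6.3, -0.1, -8.5]
grip_width: 0.435
```

```bash
python3 a.py
```

```text
t 15.70 [0.6182 0.06   0.1159] yaw -148.4 [ 5.8  0.5 -8.4] Tz -0.088 sd 0.025 q7 2.03 w 0.432
```

Call:
move_arm([
  [[0, 0, 0], [0, 0, 5], 0],
  [[0, 0, 0], [0, 0, 5], 0],
  [[0, 0, 0], [0, 0, 0], 0],
])

```text
clock: 16.08
position: [0.6183, 0.0598, 0.1159]
ee_rot: [-0.187, 0.982, -0.0, 0.0]
ft_force: [5.3, 0.5, -8.9]
grip_width: 0.436
```

```bash
python3 a.py
```

```text
t 16.27 [0.6183 0.0598 0.1159] yaw -158.4 [ 5.7  0.2 -9. ] Tz -0.061 sd 0.018 q7 1.87 w 0.436
```

Call:
move_arm([
  [[0, 0, 0], [0, 0, 5], 0],
  [[0, 0, 0], [0, 0, 5], 0],
  [[0, 0, 0], [0, 0, 0], 0],
])

```text
clock: 16.65
position: [0.6183, 0.0596, 0.1159]
ee_rot: [-0.1, 0.995, -0.0, 0.0]
ft_force: [6.2, -0.8, -10.1]
grip_width: 0.436
```

```bash
python3 a.py
```

```text
t 16.85 [0.6184 0.0597 0.1159] yaw -168.4 [ 6.2 -0.3 -9. ] Tz -0.101 sd 0.026 q7 1.70 w 0.436
```

Call:
move_arm([
  [[0, 0, 0.04], [0, 0, 5], 0],
  [[0, 0, 0], [0, 0, 5], 0],
  [[0, 0, 0], [0, 0, 0], 0],
])

```text
clock: 17.23
position: [0.6184, 0.0595, 0.1158]
ee_rot: [-0.014, 1.0, -0.0, 0.001]
ft_force: [3.4, -0.6, -1.7]
grip_width: 0.431
```

```bash
python3 a.py
```

```text
t 17.43 [0.6184 0.0595 0.1158] yaw -178.3 [ 4.1 -2.  -1.6] Tz -0.076 sd 0.025 q7 1.54 w 0.429
```

Call:
move_arm([
  [[0, 0, 0], [0, 0, 5], 0],
  [[0, 0, 0], [0, 0, 5], 0],
  [[0, 0, 0], [0, 0, 0], 0],
])

```text
clock: 17.8
position: [0.6184, 0.0594, 0.1158]
ee_rot: [0.073, 0.997, -0.0, 0.001]
ft_force: [4.9, -1.6, -1.1]
grip_width: 0.436
```

```bash
python3 a.py
```

```text
t 18.00 [0.6184 0.0594 0.1158] yaw 171.6 [ 4.9 -2.2 -1.2] Tz -0.085 sd 0.011 q7 1.38 w 0.434
```

Call:
move_arm([
  [[0, 0, 0], [0, 0, 5], 0],
  [[0, 0, 0], [0, 0, 5], 0],
  [[0, 0, 0], [0, 0, 0], 0],
])

```text
clock: 18.38
position: [0.6183, 0.0592, 0.1158]
ee_rot: [0.16, 0.987, -0.0, 0.001]
ft_force: [4.6, -3.9, -1.0]
grip_width: 0.435
```

```bash
python3 a.py
```

```text
t 18.57 [0.6183 0.0592 0.1158] yaw 161.6 [ 4.4 -3.3 -1. ] Tz -0.095 sd 0.027 q7 1.21 w 0.439
```

Call:
move_arm([
  [[0, 0, 0], [0, 0, 5], 0],
  [[0, 0, 0], [0, 0, 5], 0],
  [[0, 0, 0], [0, 0, 0], 0],
])

```text
clock: 18.95
position: [0.6183, 0.059, 0.1158]
ee_rot: [0.246, 0.969, -0.0, 0.001]
ft_force: [4.2, -4.0, -0.4]
grip_width: 0.431
```

```bash
python3 a.py
```

```text
t 19.15 [0.6183 0.059  0.1158] yaw 151.6 [ 4.1 -4.1 -1. ] Tz -0.118 sd 0.019 q7 1.05 w 0.427
```

Call:
move_arm([
  [[0, 0, 0], [0, 0, 5], 0],
  [[0, 0, 0], [0, 0, 5], 0],
  [[0, 0, 0], [0, 0, 0], 0],
])

```text
clock: 19.52
position: [0.6182, 0.0589, 0.1158]
ee_rot: [0.329, 0.944, -0.0, 0.001]
ft_force: [3.7, -4.8, 0.8]
grip_width: 0.435
```

```bash
python3 a.py
```

```text
t 19.73 [0.6182 0.0589 0.1158] yaw 141.6 [ 3.3 -4.5 -0. ] Tz -0.116 sd 0.035 q7 0.89 w 0.430
```

Call:
move_arm([
  [[0, 0, 0], [0, 0, 5], 0],
  [[0, 0, 0], [0, 0, 5], 0],
  [[0, 0, 0], [0, 0, 0], 0],
])

```text
clock: 20.1
position: [0.6181, 0.0588, 0.1158]
ee_rot: [0.41, 0.912, -0.0, 0.0]
ft_force: [2.9, -3.8, 0.2]
grip_width: 0.438
```

```bash
sed -i 's/range(5)/range(9)/;s/i<4/i<8/' a.py; python3 a.py
```

```text
t 20.50 [0.6181 0.0588 0.1158] yaw 131.6 [ 2.8 -4.5 -0. ] Tz -0.088 sd 0.021 q7 0.72 w 0.434
```

Call:
move_arm([
  [[0, 0, 0], [0, 0, 5], 0],
  [[0, 0, 0], [0, 0, 5], 0],
  [[0, 0, 0], [0, 0, 0], 0],
])

```text
clock: 20.88
position: [0.618, 0.0587, 0.1158]
ee_rot: [0.488, 0.873, -0.0, 0.0]
ft_force: [1.5, -5.3, 1.2]
grip_width: 0.434
```

```bash
python3 a.py
```

```text
t 21.27 [0.6179 0.0587 0.1158] yaw 121.6 [ 1.9 -4.7  1.1] Tz -0.068 sd 0.036 q7 0.56 w 0.430
```

Call:
move_arm([
  [[0, 0, 0], [0, 0, 5], 0],
  [[0, 0, 0], [0, 0, 5], 0],
  [[0, 0, 0], [0, 0, 0], 0],
])

```text
clock: 21.65
position: [0.6178, 0.0586, 0.1158]
ee_rot: [0.562, 0.827, -0.001, 0.0]
ft_force: [2.0, -4.8, 2.3]
grip_width: 0.434
```

```bash
python3 a.py
```

```text
t 22.05 [0.6178 0.0586 0.1158] yaw 111.6 [ 1.2 -5.1  2. ] Tz -0.072 sd 0.031 q7 0.40 w 0.435
```

Call:
move_arm([
  [[0, 0, 0], [0, 0, 5], 0],
  [[0, 0, 0], [0, 0, 5], 0],
  [[0, 0, 0], [0, 0, 0], 0],
])

```text
clock: 22.42
position: [0.6176, 0.0585, 0.1158]
ee_rot: [0.632, 0.775, -0.001, 0.0]
ft_force: [-0.8, -5.0, 4.1]
grip_width: 0.436
```

```bash
python3 a.py
```

```text
t 22.82 [0.6177 0.0585 0.1159] yaw 101.6 [ 0.2 -5.2  3. ] Tz -0.115 sd 0.022 q7 0.24 w 0.438
```

Call:
move_arm([
  [[0, 0, 0], [0, 0, 5], 0],
  [[0, 0, 0], [0, 0, 5], 0],
  [[0, 0, 0], [0, 0, 0], 0],
])

```text
clock: 23.2
position: [0.6175, 0.0585, 0.1158]
ee_rot: [0.698, 0.717, -0.001, 0.0]
ft_force: [-1.0, -5.2, 3.2]
grip_width: 0.434
```

```bash
python3 a.py
```

```text
t 23.60 [0.6175 0.0586 0.1159] yaw 91.6 [-1.  -5.   3.3] Tz -0.087 sd 0.033 q7 0.08 w 0.433
```

Call:
move_arm([
  [[0, 0, 0], [0, 0, 5], 0],
  [[0, 0, 0], [0, 0, 5], 0],
  [[0, 0, 0], [0, 0, 0], 0],
])

```text
clock: 23.98
position: [0.6173, 0.0585, 0.1158]
ee_rot: [0.757, 0.653, -0.001, 0.0]
ft_force: [-0.7, -6.0, 5.0]
grip_width: 0.432
```

```bash
python3 a.py
```

```text
t 24.38 [0.6173 0.0585 0.1158] yaw 81.6 [-1.9 -5.2  4.3] Tz -0.083 sd 0.039 q7 -0.08 w 0.434
```

Call:
move_arm([
  [[0, 0, 0], [0, 0, 5], 0],
  [[0, 0, 0], [0, 0, 5], 0],
  [[0, 0, 0], [0, 0, 0], 0],
])

```text
clock: 24.75
position: [0.6171, 0.0586, 0.1158]
ee_rot: [0.811, 0.585, -0.001, -0.0]
ft_force: [-3.2, -4.9, 5.7]
grip_width: 0.43
```

```bash
sed -i 's/range(9)/range(7)/;s/i<8/i<6/' a.py; python3 a.py
```

```text
t 25.05 [0.6172 0.0586 0.1158] yaw 71.6 [-2.7 -4.9  5. ] Tz -0.099 sd 0.025 q7 -0.24 w 0.433
```

Call:
move_arm([
  [[0, 0, 0], [0, 0, 5], 0],
  [[0, 0, 0], [0, 0, 5], 0],
  [[0, 0, 0], [0, 0, 0], 0],
])

```text
clock: 25.42
position: [0.617, 0.0586, 0.1158]
ee_rot: [0.859, 0.512, -0.001, -0.0]
ft_force: [-3.3, -5.0, 6.2]
grip_width: 0.438
```

```bash
python3 a.py
```

```text
t 25.73 [0.617  0.0586 0.1158] yaw 61.6 [-3.8 -4.8  5.7] Tz -0.067 sd 0.032 q7 -0.40 w 0.438
```

Call:
move_arm([
  [[0, 0, 0], [0, 0, 5], 0],
  [[0, 0, 0], [0, 0, 5], 0],
  [[0, 0, 0], [0, 0, 0], 0],
])

```text
clock: 26.1
position: [0.6169, 0.0587, 0.1158]
ee_rot: [0.901, 0.435, -0.001, -0.0]
ft_force: [-4.9, -5.0, 7.1]
grip_width: 0.436
```

```bash
python3 a.py; python3 - <<'E'
from h import *
im=camera('side')[:,:,::-1]; cv2.imwrite('pics/s6.png',cv2.resize(im[170:250,230:330],(800,600),interpolation=2))
E
```

```text
t 26.40 [0.6169 0.0587 0.1158] yaw 51.6 [-4.9 -4.4  7.1] Tz -0.095 sd 0.016 q7 -0.56 w 0.432
```

View pics/s6.png

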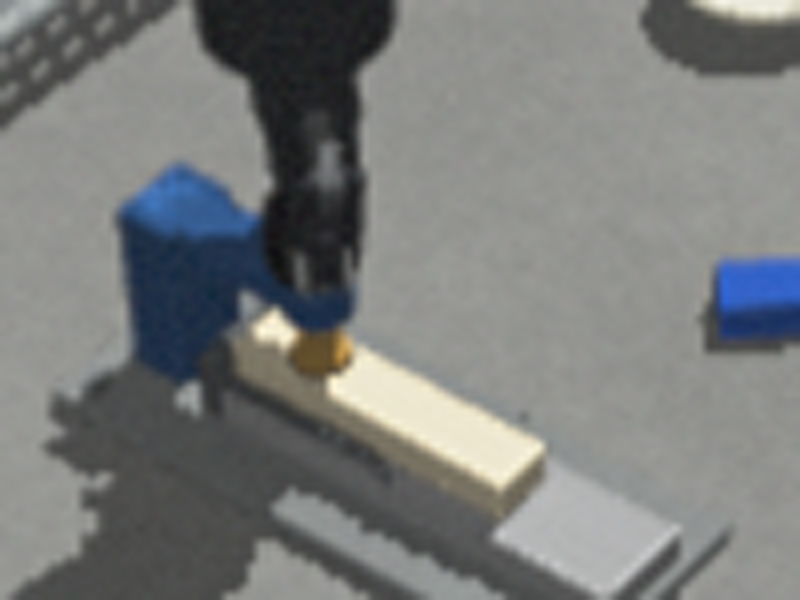

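The crop shows the foot at (322,352), at or very near the bar's top. The torque hasn't risen, so I'll measure how far the brass has gone down in the pictures.

```bash
python3 - <<'E'
from h import *
def br(im,ox,oy,sx,sy):
    h=cv2.cvtColor(im,cv2.COLOR_BGR2HSV); m=((h[:,:,0]>8)&(h[:,:,0]<24)&(h[:,:,1]>110)&(h[:,:,2]>60)).astype(np.uint8)
    n,l,st,ce=cv2.connectedComponentsWithStats(m)
    for i in range(1,n):
        x,y,w,hh,a=st[i]; c=ce[i]
        if abs(ox+c[0]/sx-270)<8 and abs(oy+c[1]/sy-216)<10: print('c',ox+c[0]/sx,oy+c[1]/sy,'rows',oy+y/sy,oy+(y+hh)/sy,'cols',ox+x/sx,ox+(x+w)/sx,'a',a/sx/sy)
for f,a in(('s5',(200,150,4,4)),('s6',(230,170,8,7.5))): print(f);br(cv2.imread(f'pics/{f}.png'),*a)
im=cv2.imread('pics/side1.png'); print('side1'); br(cv2.resize(im[150:270,200:350],(600,480),interpolation=2),200,150,4,4)
print(proj('side',[[.6175,.06,.065],[.6175,.06,.053]]))
E
python3 t.py
```

```text
s5
c 270.1622191011236 216.16573033707866 rows 213.75 218.5 cols 266.75 273.75 a 22.25
s6
c 270.18648609501736 217.12653534183082 rows 214.53333333333333 219.86666666666667 cols 266.625 273.75 a 28.766666666666666
side1
c 270.2274011299435 216.02966101694915 rows 213.75 218.25 cols 266.5 273.75 a 22.125
[[268.82879272 214.25943739]
 [269.01385783 216.82213558]]
t 26.45 [0.6169 0.0587 0.1158] yaw 51.6 [-5.79 -4.52  6.03] T [-1.01   0.982 -0.148] q7 -0.56 tau7 0.102 w 0.437
```

```bash
python3 - <<'E'
from h import *
k=proj('side',[[.6175,.059,.128]])[0]; b=np.array([268.29+.0,201.83])-k; print('bias',b)
t=np.linspace(0,6.28,60)
for z in(.0525,.056,.060,.064): 
    q=proj('side',np.c_[.6175+.013*np.cos(t),.059+.013*np.sin(t),0*t+z])+b; print(z,q.max(0)+.5,q.min(0)+.5)
r=[]
for i in range(7):
    o=get_obs(); r.append((o['tau'][6],o['torque'][2])); camera('top') if i<6 else 0
print(np.round(r,3))
E
```

```text
bias [0.24977197 1.63245666]
0.0525 [273.96418003 221.77869011] [265.98290498 216.03115198]
0.056 [273.91656215 221.0344145 ] [265.9235688  215.28651322]
0.06 [273.8619881  220.18111628] [265.85556351 214.43283472]
0.064 [273.80724956 219.32492774] [265.78735205 213.57630333]
[[ 0.102 -0.148]
 [ 0.102 -0.117]
 [ 0.102 -0.135]
 [ 0.102 -0.085]
 [ 0.102 -0.166]
 [ 0.102 -0.082]
 [ 0.102 -0.114]]
```

tau7 is noise-free, so I'll use it as the touch signal, with small steps.

Call:
move_arm([
  [[0, 0, 0], [0, 0, 5], 0],
  [[0, 0, 0], [0, 0, 0], 0],
])

```text
clock: 27.0
position: [0.6168, 0.0588, 0.1158]
ee_rot: [0.919, 0.395, -0.001, -0.0]
ft_force: [-5.3, -4.1, 6.8]
grip_width: 0.432
```

```bash
sed -i "s/,'w %.3f'/,'tau',o['tau'][4:].round(3),'w %.3f'/" a.py; python3 a.py
```

```text
t 27.30 [0.6168 0.0588 0.1158] yaw 46.6 [-5.3 -4.2  6.8] Tz -0.110 sd 0.011 q7 -0.64 tau [-1.511 -1.452  0.114] w 0.434
```

Call:
move_arm([
  [[0, 0, 0], [0, 0, 5], 0],
  [[0, 0, 0], [0, 0, 0], 0],
])

```text
clock: 27.55
position: [0.6168, 0.0588, 0.1158]
ee_rot: [0.935, 0.355, -0.001, -0.0]
ft_force: [-5.1, -4.2, 7.7]
grip_width: 0.433
```

```bash
python3 a.py
```

```text
t 27.85 [0.6168 0.0589 0.1158] yaw 41.6 [-5.4 -4.2  7.3] Tz -0.124 sd 0.026 q7 -0.71 tau [-1.492 -1.57   0.122] w 0.434
```

tau7 is now climbing at about 0.06 N m per tenth of a turn, so touch was at roughly 165°. I'll continue and confirm the plateau.

Call:
move_arm([
  [[0, 0, 0], [0, 0, 5], 0],
  [[0, 0, 0], [0, 0, 0], 0],
])

```text
clock: 28.1
position: [0.6167, 0.0589, 0.1158]
ee_rot: [0.95, 0.314, -0.001, -0.0]
ft_force: [-6.7, -4.9, 8.6]
grip_width: 0.438
```

```bash
python3 a.py
```

```text
t 28.40 [0.6167 0.0589 0.1158] yaw 36.6 [-6.1 -4.3  7.4] Tz -0.107 sd 0.025 q7 -0.79 tau [-1.476 -1.68   0.118] w 0.438
```

Call:
move_arm([
  [[0, 0, 0], [0, 0, 5], 0],
  [[0, 0, 0], [0, 0, 0], 0],
])

```text
clock: 28.65
position: [0.6167, 0.0589, 0.1158]
ee_rot: [0.962, 0.272, -0.001, -0.0]
ft_force: [-6.1, -4.6, 8.7]
grip_width: 0.44
```

```bash
python3 a.py
```

```text
t 28.95 [0.6167 0.059  0.1158] yaw 31.6 [-6.5 -4.4  8. ] Tz -0.123 sd 0.021 q7 -0.87 tau [-1.452 -1.781  0.12 ] w 0.436
```

Call:
move_arm([
  [[0, 0, 0], [0, 0, 5], 0],
  [[0, 0, 0], [0, 0, 0], 0],
])

```text
clock: 29.2
position: [0.6166, 0.0591, 0.1158]
ee_rot: [0.973, 0.23, -0.001, -0.0]
ft_force: [-6.2, -3.0, 8.0]
grip_width: 0.432
```

```bash
python3 a.py
```

```text
t 29.50 [0.6166 0.0591 0.1158] yaw 26.6 [-6.1 -3.6  8.1] Tz -0.111 sd 0.024 q7 -0.95 tau [-1.425 -1.873  0.124] w 0.433
```

Call:
move_arm([
  [[0, 0, 0], [0, 0, 5], 0],
  [[0, 0, 0], [0, 0, 0], 0],
])

```text
clock: 29.75
position: [0.6166, 0.0591, 0.1158]
ee_rot: [0.982, 0.187, -0.001, -0.0]
ft_force: [-7.2, -2.9, 8.3]
grip_width: 0.435
```

```bash
python3 a.py
```

```text
t 30.05 [0.6166 0.0591 0.1158] yaw 21.6 [-6.9 -3.4  8.6] Tz -0.063 sd 0.015 q7 -1.03 tau [-1.43  -1.953  0.081] w 0.430
```

The readings don't show a clear step: tau7 fell back to 0.08 at 200°. I won't trust either torque signal. I'll let go, move clear and read the knob's mark and the foot directly.

Call:
move_arm([
  [[0, 0, 0], [0, 0, 0], 1],
  [[0, 0, 0], [0, 0, 0], 1],
  [[0, 0, 0], [0, 0, 0], 1],
  [[0, 0, -1], [0, 0, 0], 1],
  [[0, 0, -1], [0, 0, 0], 1],
])

```text
clock: 30.68
position: [0.6177, 0.0601, 0.1659]
ee_rot: [0.982, 0.188, -0.0, -0.0]
ft_force: [0.5, -0.3, 0.3]
grip_width: 0.997
```

Call:
move_arm([
  [[0, 0, -1], [0, 0, 0], 1],
  [[0.37, -0.93, -0.3], [0, 0, 0], 1],
  [[0.37, -0.93, 0], [0, 0, 0], 1],
  [[0.37, -0.93, 0], [0, 0, 0], 1],
  [[0.37, -0.93, 0], [0, 0, 0], 1],
])

```text
clock: 31.3
position: [0.6179, 0.1615, 0.1979]
ee_rot: [0.982, 0.188, -0.0, -0.0]
ft_force: [0.3, 0.2, 0.3]
grip_width: 1.002
```

Call:
move_arm([
  [[0.37, -0.93, 0], [0, 0, 0], 1],
  [[0.37, -0.93, 0], [0, 0, 0], 1],
  [[0.37, -0.93, 0], [0, 0, 0], 1],
  [[0, 0, 0], [0, 0, 0], 1],
])

```text
clock: 31.8
position: [0.6176, 0.2384, 0.1975]
ee_rot: [0.982, 0.189, -0.0, -0.0]
ft_force: [0.5, -0.5, -0.0]
grip_width: 0.995
```

```bash
python3 a.py; python3 - <<'E'
from h import *
t=camera('top')[:,:,::-1]; s=camera('side')[:,:,::-1]; cv2.imwrite('pics/top7.png',t);cv2.imwrite('pics/side7.png',s)
t0=cv2.imread('pics/top0.png')
c=lambda i:cv2.resize(i[148:172,274:296],(275,300),interpolation=2)
d=lambda i:cv2.resize(i[190:235,250:300],(333,300),interpolation=2)
s1=cv2.imread('pics/side1.png')
cv2.imwrite('pics/s7.png',np.vstack([np.hstack([c(t0),d(s1)]),np.hstack([c(t),d(s)])]))
def ang(i):
    g=i[150:170,276:292].max(2).astype(float); yy,xx=np.mgrid[150:170,276:292]
    m=(np.hypot(xx-284.3,yy-160)<5)&(g>80); p=np.c_[xx[m],yy[m]]; w=g[m]-60
    c=np.average(p,axis=0,weights=w); return c,np.linalg.eigh(np.cov((p-c).T,aweights=w))[1][:,1]
for i in(t0,t):
    c0,v=ang(i); print('mark centroid',c0,'axis deg(image)',np.degrees(np.arctan2(-v[1],v[0])))
E
```

```text
t 32.10 [0.6183 0.234  0.1982] yaw 21.5 [-0.  -0.1 -0.1] Tz 0.004 sd 0.011 q7 -1.33 tau [ 0.011  0.002 -0.   ] w 0.998
mark centroid [282.92293578 161.38990826] axis deg(image) -115.94664781734896
mark centroid [285.76070252 157.37980241] axis deg(image) -143.38472754494757
```

View pics/s7.png

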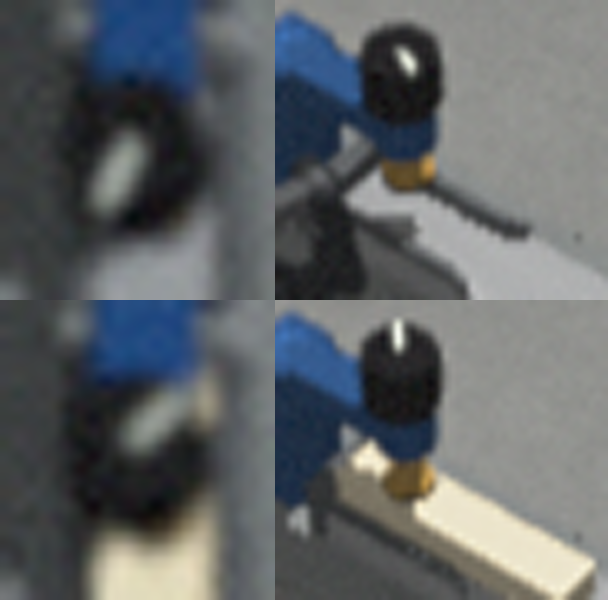

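In the top pair (left column) the knob's mark went from lower-left (244° in the image) to upper-right (37°). That is 207° clockwise, so the knob followed the gripper without slipping. In the side pair (right column) the foot sits lower, now on the bar. Next I'll measure the foot's drop against the earlier picture with the bar in place, to find where touch was.

```bash
python3 - <<'E'
from h import *
u=lambda i:cv2.resize(i[150:270,200:350],(600,480),interpolation=2)
A=cv2.imread('pics/s5.png'); B=u(cv2.imread('pics/side7.png')); 
# brassness = r-b relative, profile along rows averaged over foot columns (px 267..273)
for nm,I in(('s5',A),('s7',B)):
    f=I.astype(float); s=(f[:,:,2]-f[:,:,0])/(f.max(2)+1)
    for a,b in((267,269.5),(268.5,271.5),(271,273.5)):
        p=s[240:290,int((a-200)*4):int((b-200)*4)].mean(1); v=f[240:290,int((a-200)*4):int((b-200)*4)].max(2).mean(1)
        print(nm,a,'sat',(p[::2]*100).astype(int).tolist(),'V',v[::2].astype(int).tolist())
E
```

```text
s5 267 sat [-56, -58, -59, -59, -58, -55, -55, -37, -3, 32, 45, 52, 54, 53, 55, 51, 43, 28, 20, 16, 17, 18, 18, 18, 18] V [72, 72, 71, 71, 71, 72, 73, 69, 65, 78, 87, 93, 96, 96, 94, 88, 78, 80, 97, 115, 123, 127, 126, 123, 122]
s5 268.5 sat [-57, -58, -57, -56, -57, -57, -59, -41, -2, 33, 46, 53, 53, 54, 56, 55, 51, 36, 23, 17, 17, 18, 18, 18, 18] V [73, 73, 73, 73, 73, 73, 73, 69, 64, 82, 90, 96, 99, 99, 99, 91, 75, 74, 93, 118, 135, 148, 150, 147, 144]
s5 271 sat [-58, -57, -58, -54, -52, -33, -13, 11, 34, 50, 55, 57, 57, 53, 46, 36, 28, 19, 19, 19, 19, 17, 14, 13, 14] V [67, 69, 69, 69, 69, 72, 83, 104, 122, 141, 148, 142, 128, 108, 96, 85, 74, 86, 113, 159, 201, 234, 240, 239, 239]
s7 267 sat [-54, -57, -60, -62, -62, -56, -51, -28, 2, 29, 40, 47, 49, 51, 53, 54, 55, 52, 49, 38, 27, 19, 18, 18, 18] V [71, 72, 70, 68, 68, 69, 71, 74, 87, 106, 108, 104, 99, 94, 95, 96, 97, 95, 86, 85, 93, 105, 112, 117, 119]
s7 268.5 sat [-57, -57, -58, -58, -57, -55, -59, -43, -6, 30, 44, 52, 52, 52, 52, 54, 56, 55, 52, 39, 25, 18, 17, 18, 18] V [71, 72, 72, 70, 71, 71, 71, 67, 62, 78, 87, 92, 94, 95, 96, 96, 98, 93, 79, 79, 98, 122, 135, 142, 139]
s7 271 sat [-56, -55, -58, -57, -55, -41, -28, -5, 18, 38, 47, 53, 55, 56, 57, 57, 57, 50, 40, 25, 20, 17, 15, 14, 14] V [67, 68, 67, 66, 66, 72, 82, 93, 105, 124, 134, 141, 146, 148, 150, 145, 134, 126, 122, 145, 188, 228, 237, 236, 237]
```

The foot dropped about 1.25 px, or 5.8 ± 1.3 mm. That puts touch near 87° of turn and us now about 110° past it, at roughly 19 N. To pin it down I'll regrip centred (the TCP's circular drift puts the knob axis at 0.6175, 0.0594), back off, and retighten while reading tau7 in motion.

Call:
move_arm([
  [[-0.37, 0.93, 0], [0, 0, 0], 1],
  [[-0.37, 0.93, 0], [0, 0, 0], 1],
  [[-0.37, 0.93, 0], [0, 0, 0], 1],
  [[-0.37, 0.93, 0], [0, 0, 0], 1],
  [[-0.37, 0.93, 0], [0, 0, 0], 1],
])

```text
clock: 32.83
position: [0.6179, 0.108, 0.1982]
ee_rot: [0.982, 0.187, 0.0, -0.0]
ft_force: [0.1, -1.6, -0.3]
grip_width: 1.004
```

Call:
move_arm([
  [[-0.37, 0.92, 0], [0, 0, 0], 1],
  [[-0.37, 0.92, 0], [0, 0, 0], 1],
  [[0, 0, 0], [0, 0, 0], 1],
  [[0, 0, 0], [0, 0, 0], 1],
])

```text
clock: 33.33
position: [0.6177, 0.0609, 0.198]
ee_rot: [0.982, 0.188, 0.0, -0.0]
ft_force: [1.6, 1.4, -0.4]
grip_width: 0.999
```

```bash
python3 t.py; python3 - <<'E'
from h import *
o=get_obs(); p=o['position'];r=R.from_quat(o['ee_rot'])
print('shift units',r.inv().apply(np.array([.6175,.0594,.116])-p)/.025)
E
```

```text
t 33.33 [0.6177 0.0609 0.198 ] yaw 21.7 [ 1.59  1.38 -0.37] T [-0.022  0.014 -0.013] q7 -1.07 tau7 0.039 w 0.999
shift units [-0.03150197  0.05627122  3.27863216]
```

Call:
move_arm([
  [[-0.03, 0.05, 1], [0, 0, 0], 1],
  [[0, 0, 1], [0, 0, 0], 1],
  [[0, 0, 1], [0, 0, 0], 1],
  [[0, 0, 0.3], [0, 0, 0], 1],
  [[0, 0, 0], [0, 0, 0], 1],
])

```text
clock: 33.95
position: [0.6175, 0.0595, 0.1156]
ee_rot: [0.982, 0.188, -0.0, 0.0]
ft_force: [-0.7, 0.7, 0.5]
grip_width: 0.999
```

```bash
python3 t.py
```

```text
t 33.95 [0.6175 0.0595 0.1156] yaw 21.7 [-0.68  0.67  0.55] T [-0.006 -0.043 -0.004] q7 -1.03 tau7 0.054 w 0.999
```

Call:
move_arm([
  [[0, 0, 0], [0, 0, 0], 0],
  [[0, 0, 0], [0, 0, 0], 0],
  [[0, 0, 0], [0, 0, 0], 0],
  [[0, 0, 0], [0, 0, 0], 0],
  [[0, 0, -0.04], [0, 0, 0], 0],
])

```text
clock: 34.58
position: [0.6175, 0.0595, 0.1165]
ee_rot: [0.982, 0.188, 0.0, -0.0]
ft_force: [3.7, 1.1, -7.7]
grip_width: 0.435
```

```bash
python3 t.py
```

```text
t 34.58 [0.6175 0.0595 0.1165] yaw 21.6 [ 3.66  1.06 -7.72] T [ 0.395 -0.692  0.003] q7 -1.03 tau7 0.042 w 0.435
```

Call:
move_arm([
  [[0, 0, 0], [0, 0, -8], 0],
])

```text
clock: 34.7
position: [0.6175, 0.0595, 0.1164]
ee_rot: [0.966, 0.257, 0.0, -0.0]
ft_force: [0.1, 0.7, -2.3]
grip_width: 0.436
```

```bash
python3 t.py
```

```text
t 34.70 [0.6175 0.0595 0.1164] yaw 29.8 [ 0.12  0.7  -2.32] T [ 0.382 -0.208 -0.249] q7 -0.90 tau7 -2.982 w 0.436
```

Call:
move_arm([
  [[0, 0, 0], [0, 0, -8], 0],
])

```text
clock: 34.83
position: [0.6175, 0.0594, 0.1164]
ee_rot: [0.946, 0.325, 0.0, -0.0]
ft_force: [1.0, 1.5, -2.6]
grip_width: 0.438
```

```bash
python3 t.py
```

```text
t 34.83 [0.6175 0.0594 0.1164] yaw 37.9 [ 1.04  1.48 -2.62] T [ 0.416 -0.284 -0.163] q7 -0.77 tau7 -1.957 w 0.438
```

Call:
move_arm([
  [[0, 0, 0], [0, 0, -8], 0],
])

```text
clock: 34.95
position: [0.6175, 0.0595, 0.1164]
ee_rot: [0.921, 0.39, 0.0, -0.0]
ft_force: [2.0, 1.9, -1.8]
grip_width: 0.432
```

```bash
python3 t.py
```

```text
t 34.95 [0.6175 0.0595 0.1164] yaw 45.9 [ 2.02  1.87 -1.82] T [ 0.467 -0.267 -0.172] q7 -0.65 tau7 -1.930 w 0.432
```

Call:
move_arm([
  [[0, 0, 0], [0, 0, -8], 0],
])

```text
clock: 35.08
position: [0.6175, 0.0595, 0.1164]
ee_rot: [0.891, 0.453, 0.0, -0.0]
ft_force: [1.6, 1.6, -2.7]
grip_width: 0.435
```

```bash
python3 t.py
```

```text
t 35.08 [0.6175 0.0595 0.1164] yaw 53.9 [ 1.57  1.65 -2.72] T [ 0.392 -0.219 -0.118] q7 -0.52 tau7 -1.938 w 0.435
```

Call:
move_arm([
  [[0, 0, 0], [0, 0, -8], 0],
])

```text
clock: 35.2
position: [0.6175, 0.0595, 0.1164]
ee_rot: [0.858, 0.514, 0.0, -0.0]
ft_force: [1.4, 1.9, -2.9]
grip_width: 0.437
```

```bash
python3 t.py
```

```text
t 35.20 [0.6175 0.0595 0.1164] yaw 61.9 [ 1.41  1.86 -2.92] T [ 0.455 -0.167 -0.16 ] q7 -0.40 tau7 -1.948 w 0.437
```

Call:
move_arm([
  [[0, 0, 0], [0, 0, -10], 0],
  [[0, 0, 0], [0, 0, -10], 0],
  [[0, 0, 0], [0, 0, -10], 0],
  [[0, 0, 0], [0, 0, -10], 0],
  [[0, 0, 0], [0, 0, -10], 0],
])

```text
clock: 35.83
position: [0.6174, 0.0595, 0.1164]
ee_rot: [0.559, 0.829, 0.0, -0.0]
ft_force: [1.1, 2.7, -1.8]
grip_width: 0.43
```

Call:
move_arm([
  [[0, 0, 0], [0, 0, -10], 0],
  [[0, 0, 0], [0, 0, -10], 0],
  [[0, 0, 0], [0, 0, -10], 0],
  [[0, 0, 0], [0, 0, -10], 0],
  [[0, 0, 0], [0, 0, -10], 0],
])

```text
clock: 36.45
position: [0.6173, 0.0594, 0.1163]
ee_rot: [0.157, 0.988, 0.0, -0.0]
ft_force: [0.6, 2.9, -2.7]
grip_width: 0.434
```

Call:
move_arm([
  [[0, 0, 0], [0, 0, -10], 0],
  [[0, 0, 0], [0, 0, 0], 0],
  [[0, 0, 0], [0, 0, 0], 0],
  [[0, 0, 0], [0, 0, 0], 0],
])

```text
clock: 36.95
position: [0.6173, 0.0594, 0.1163]
ee_rot: [0.074, 0.997, 0.0, -0.0]
ft_force: [0.4, 3.6, -2.9]
grip_width: 0.438
```

```bash
python3 t.py
```

```text
t 36.95 [0.6173 0.0594 0.1163] yaw 171.5 [ 0.37  3.59 -2.93] T [ 0.793 -0.049  0.009] q7 1.37 tau7 -0.009 w 0.438
```

Call:
move_arm([
  [[0, 0, 0], [0, 0, 5], 0],
  [[0, 0, 0], [0, 0, 5], 0],
  [[0, 0, 0], [0, 0, 0], 0],
  [[0, 0, 0], [0, 0, 0], 0],
])

```text
clock: 37.45
position: [0.6173, 0.0594, 0.1163]
ee_rot: [0.159, 0.987, 0.0, -0.0]
ft_force: [1.0, 4.1, -4.7]
grip_width: 0.437
```

```bash
python3 t.py
```

```text
t 37.45 [0.6173 0.0594 0.1163] yaw 161.7 [ 0.95  4.11 -4.66] T [ 1.034 -0.168 -0.135] q7 1.21 tau7 0.030 w 0.437
```

Call:
move_arm([
  [[0, 0, 0], [0, 0, 5], 0],
  [[0, 0, 0], [0, 0, 5], 0],
  [[0, 0, 0], [0, 0, 0], 0],
  [[0, 0, 0], [0, 0, 0], 0],
])

```text
clock: 37.95
position: [0.6173, 0.0594, 0.1164]
ee_rot: [0.244, 0.97, 0.0, -0.0]
ft_force: [1.7, 4.5, -4.5]
grip_width: 0.432
```

```bash
python3 t.py
```

```text
t 37.95 [0.6173 0.0594 0.1164] yaw 151.8 [ 1.66  4.52 -4.54] T [ 1.144 -0.161 -0.138] q7 1.05 tau7 0.061 w 0.432
```

Call:
move_arm([
  [[0, 0, 0], [0, 0, 5], 0],
  [[0, 0, 0], [0, 0, 5], 0],
  [[0, 0, 0], [0, 0, 0], 0],
  [[0, 0, 0], [0, 0, 0], 0],
])

```text
clock: 38.45
position: [0.6174, 0.0594, 0.1164]
ee_rot: [0.327, 0.945, 0.0, -0.0]
ft_force: [0.4, 5.0, -6.2]
grip_width: 0.435
```

```bash
python3 t.py
```

```text
t 38.45 [0.6174 0.0594 0.1164] yaw 141.8 [ 0.38  5.03 -6.2 ] T [ 1.19  -0.17  -0.058] q7 0.89 tau7 0.066 w 0.435
```

Call:
move_arm([
  [[0, 0, 0], [0, 0, 5], 0],
  [[0, 0, 0], [0, 0, 5], 0],
  [[0, 0, 0], [0, 0, 0], 0],
  [[0, 0, 0], [0, 0, 0], 0],
])

```text
clock: 38.95
position: [0.6173, 0.0594, 0.1164]
ee_rot: [0.408, 0.913, 0.0, -0.0]
ft_force: [1.5, 5.7, -6.0]
grip_width: 0.438
```

```bash
python3 t.py
```

```text
t 38.95 [0.6173 0.0594 0.1164] yaw 131.8 [ 1.46  5.68 -6.01] T [ 1.151 -0.211 -0.109] q7 0.73 tau7 0.068 w 0.438
```

Call:
move_arm([
  [[0, 0, 0], [0, 0, 5], 0],
  [[0, 0, 0], [0, 0, 5], 0],
  [[0, 0, 0], [0, 0, 0], 0],
  [[0, 0, 0], [0, 0, 0], 0],
])

```text
clock: 39.45
position: [0.6174, 0.0594, 0.1164]
ee_rot: [0.486, 0.874, 0.0, -0.0]
ft_force: [1.6, 5.4, -6.6]
grip_width: 0.434
```

```bash
python3 t.py
```

```text
t 39.45 [0.6174 0.0594 0.1164] yaw 121.9 [ 1.58  5.36 -6.65] T [ 1.166 -0.228 -0.097] q7 0.56 tau7 0.055 w 0.434
```

Call:
move_arm([
  [[0, 0, 0], [0, 0, 5], 0],
  [[0, 0, 0], [0, 0, 5], 0],
  [[0, 0, 0], [0, 0, 0], 0],
  [[0, 0, 0], [0, 0, 0], 0],
])

```text
clock: 39.95
position: [0.6174, 0.0595, 0.1164]
ee_rot: [0.56, 0.829, 0.0, -0.0]
ft_force: [0.8, 5.1, -5.0]
grip_width: 0.434
```

```bash
python3 t.py
```

```text
t 39.95 [0.6174 0.0595 0.1164] yaw 111.9 [ 0.77  5.09 -4.98] T [ 1.207 -0.206 -0.058] q7 0.40 tau7 0.055 w 0.434
```

Call:
move_arm([
  [[0, 0, 0], [0, 0, 5], 0],
  [[0, 0, 0], [0, 0, 5], 0],
  [[0, 0, 0], [0, 0, 0], 0],
  [[0, 0, 0], [0, 0, 0], 0],
])

```text
clock: 40.45
position: [0.6174, 0.0595, 0.1164]
ee_rot: [0.63, 0.777, 0.0, -0.0]
ft_force: [0.8, 5.5, -5.4]
grip_width: 0.433
```

```bash
python3 t.py
```

```text
t 40.45 [0.6174 0.0595 0.1164] yaw 101.9 [ 0.76  5.51 -5.36] T [ 1.193 -0.245 -0.066] q7 0.24 tau7 0.061 w 0.433
```

Call:
move_arm([
  [[0, 0, 0], [0, 0, 5], 0],
  [[0, 0, 0], [0, 0, 5], 0],
  [[0, 0, 0], [0, 0, 0], 0],
  [[0, 0, 0], [0, 0, 0], 0],
])

```text
clock: 40.95
position: [0.6174, 0.0595, 0.1164]
ee_rot: [0.695, 0.719, 0.0, -0.0]
ft_force: [1.5, 6.0, -5.9]
grip_width: 0.431
```

```bash
python3 t.py
```

```text
t 40.95 [0.6174 0.0595 0.1164] yaw 91.9 [ 1.52  6.03 -5.93] T [ 1.181 -0.261 -0.083] q7 0.08 tau7 0.053 w 0.431
```

Call:
move_arm([
  [[0, 0, 0], [0, 0, 5], 0],
  [[0, 0, 0], [0, 0, 5], 0],
  [[0, 0, 0], [0, 0, 0], 0],
  [[0, 0, 0], [0, 0, 0], 0],
])

```text
clock: 41.45
position: [0.6174, 0.0594, 0.1164]
ee_rot: [0.755, 0.656, 0.0, -0.0]
ft_force: [1.4, 6.4, -6.4]
grip_width: 0.433
```

```bash
python3 t.py
```

```text
t 41.45 [0.6174 0.0594 0.1164] yaw 81.9 [ 1.44  6.39 -6.41] T [ 1.189 -0.279 -0.032] q7 -0.08 tau7 0.056 w 0.433
```

Call:
move_arm([
  [[0, 0, 0], [0, 0, 5], 0],
  [[0, 0, 0], [0, 0, 5], 0],
  [[0, 0, 0], [0, 0, 0], 0],
  [[0, 0, 0], [0, 0, 0], 0],
])

```text
clock: 41.95
position: [0.6174, 0.0595, 0.1165]
ee_rot: [0.809, 0.587, 0.0, -0.0]
ft_force: [1.3, 6.4, -5.4]
grip_width: 0.433
```

```bash
python3 t.py
```

```text
t 41.95 [0.6174 0.0595 0.1165] yaw 71.9 [ 1.32  6.43 -5.38] T [ 1.247 -0.314 -0.048] q7 -0.24 tau7 0.052 w 0.433
```

The rest readings have the sign of a small overshoot (the knob pushing the tool onward), so they don't measure the turning moment. I'll creep in small steps and read the moment while it really resists: here first, then in the surely free range.

Call:
move_arm([
  [[0, 0, 0], [0, 0, 1], 0],
  [[0, 0, 0], [0, 0, 1], 0],
])

```text
clock: 42.2
position: [0.6175, 0.0594, 0.1165]
ee_rot: [0.819, 0.573, 0.0, -0.0]
ft_force: [1.0, 5.6, -5.0]
grip_width: 0.434
```

```bash
python3 t.py
```

```text
t 42.20 [0.6175 0.0594 0.1165] yaw 69.9 [ 1.05  5.65 -4.98] T [ 1.1   -0.339  0.211] q7 -0.27 tau7 0.014 w 0.434
```

Call:
move_arm([
  [[0, 0, 0], [0, 0, 1], 0],
])

```text
clock: 42.32
position: [0.6174, 0.0594, 0.1164]
ee_rot: [0.824, 0.566, 0.0, -0.0]
ft_force: [1.3, 5.3, -6.4]
grip_width: 0.437
```

```bash
python3 t.py
```

```text
t 42.33 [0.6174 0.0594 0.1164] yaw 68.9 [ 1.27  5.29 -6.38] T [ 1.161 -0.336  0.242] q7 -0.29 tau7 -0.000 w 0.437
```

Call:
move_arm([
  [[0, 0, 0], [0, 0, 1], 0],
])

```text
clock: 42.45
position: [0.6174, 0.0594, 0.1164]
ee_rot: [0.829, 0.559, 0.0, -0.0]
ft_force: [1.8, 5.0, -7.2]
grip_width: 0.43
```

```bash
python3 t.py
```

```text
t 42.45 [0.6174 0.0594 0.1164] yaw 67.9 [ 1.77  5.02 -7.23] T [ 1.19  -0.334  0.242] q7 -0.30 tau7 0.006 w 0.430
```

Call:
move_arm([
  [[0, 0, 0], [0, 0, 0], 0],
])

```text
clock: 42.58
position: [0.6175, 0.0594, 0.1165]
ee_rot: [0.829, 0.559, 0.0, -0.0]
ft_force: [1.1, 5.5, -5.6]
grip_width: 0.433
```

```bash
python3 t.py
```

```text
t 42.58 [0.6175 0.0594 0.1165] yaw 68.0 [ 1.06  5.55 -5.58] T [ 1.165 -0.303  0.126] q7 -0.30 tau7 -0.280 w 0.433
```

Call:
move_arm([
  [[0, 0, 0], [0, 0, 0.3], 0],
])

```text
clock: 42.7
position: [0.6174, 0.0595, 0.1164]
ee_rot: [0.831, 0.557, 0.0, -0.0]
ft_force: [1.0, 6.2, -5.9]
grip_width: 0.432
```

```bash
python3 t.py
```

```text
t 42.70 [0.6174 0.0595 0.1164] yaw 67.7 [ 0.99  6.25 -5.89] T [ 1.173 -0.345  0.22 ] q7 -0.31 tau7 -0.161 w 0.432
```

Call:
move_arm([
  [[0, 0, 0], [0, 0, 0.3], 0],
])

```text
clock: 42.82
position: [0.6174, 0.0594, 0.1164]
ee_rot: [0.832, 0.555, 0.0, -0.0]
ft_force: [2.2, 5.1, -6.1]
grip_width: 0.436
```

```bash
python3 t.py
```

```text
t 42.83 [0.6174 0.0594 0.1164] yaw 67.4 [ 2.22  5.11 -6.12] T [ 1.173 -0.348  0.224] q7 -0.31 tau7 -0.169 w 0.436
```

Creeping gives a clear, correctly signed moment of about 0.225 N m here, at 155°. Now I go back to 50° and sample the creep moment every ~11° on the way up.

Call:
move_arm([
  [[0, 0, 0], [0, 0, -10.5], 0],
  [[0, 0, 0], [0, 0, -10.5], 0],
  [[0, 0, 0], [0, 0, -10.5], 0],
  [[0, 0, 0], [0, 0, -10.5], 0],
  [[0, 0, 0], [0, 0, -10.5], 0],
])

```text
clock: 43.45
position: [0.6174, 0.0594, 0.1164]
ee_rot: [0.499, 0.867, 0.0, -0.0]
ft_force: [0.7, 5.4, -7.2]
grip_width: 0.432
```

Call:
move_arm([
  [[0, 0, 0], [0, 0, -10.5], 0],
  [[0, 0, 0], [0, 0, -10.5], 0],
  [[0, 0, 0], [0, 0, -10.5], 0],
  [[0, 0, 0], [0, 0, -10.5], 0],
  [[0, 0, 0], [0, 0, -10.5], 0],
])

```text
clock: 44.08
position: [0.6173, 0.0594, 0.1164]
ee_rot: [0.064, 0.998, 0.0, -0.0]
ft_force: [1.0, 5.8, -6.6]
grip_width: 0.434
```

Call:
move_arm([
  [[0, 0, 0], [0, 0, 1], 0],
  [[0, 0, 0], [0, 0, 1], 0],
  [[0, 0, 0], [0, 0, 1], 0],
])

```text
clock: 44.45
position: [0.6173, 0.0594, 0.1164]
ee_rot: [0.093, 0.996, 0.0, -0.0]
ft_force: [1.4, 6.4, -6.3]
grip_width: 0.435
```

```bash
python3 t.py
```

```text
t 44.45 [0.6173 0.0594 0.1164] yaw 169.3 [ 1.43  6.36 -6.33] T [ 1.261 -0.221  0.066] q7 1.33 tau7 0.188 w 0.435
```

Call:
move_arm([
  [[0, 0, 0], [0, 0, 1], 0],
])

```text
clock: 44.58
position: [0.6173, 0.0594, 0.1164]
ee_rot: [0.102, 0.995, 0.0, -0.0]
ft_force: [0.8, 6.1, -5.5]
grip_width: 0.431
```

```bash
python3 t.py
```

```text
t 44.58 [0.6173 0.0594 0.1164] yaw 168.3 [ 0.79  6.14 -5.55] T [ 1.223 -0.173  0.074] q7 1.32 tau7 0.187 w 0.431
```

Call:
move_arm([
  [[0, 0, 0], [0, 0, 1], 0],
])

```text
clock: 44.7
position: [0.6173, 0.0593, 0.1164]
ee_rot: [0.11, 0.994, 0.0, -0.0]
ft_force: [1.2, 5.3, -5.8]
grip_width: 0.435
```

```bash
python3 t.py
```

```text
t 44.70 [0.6173 0.0593 0.1164] yaw 167.3 [ 1.19  5.34 -5.82] T [ 1.257 -0.186  0.101] q7 1.30 tau7 0.187 w 0.435
```

Call:
move_arm([
  [[0, 0, 0], [0, 0, 4], 0],
  [[0, 0, 0], [0, 0, 4], 0],
  [[0, 0, 0], [0, 0, 1], 0],
  [[0, 0, 0], [0, 0, 1], 0],
])

```text
clock: 45.2
position: [0.6173, 0.0594, 0.1164]
ee_rot: [0.197, 0.98, 0.0, -0.0]
ft_force: [2.0, 5.0, -6.0]
grip_width: 0.437
```

```bash
python3 t.py
```

```text
t 45.20 [0.6173 0.0594 0.1164] yaw 157.3 [ 1.96  5.04 -5.96] T [ 1.244 -0.207  0.054] q7 1.14 tau7 0.170 w 0.437
```

Call:
move_arm([
  [[0, 0, 0], [0, 0, 1], 0],
])

```text
clock: 45.32
position: [0.6173, 0.0594, 0.1164]
ee_rot: [0.205, 0.979, 0.0, -0.0]
ft_force: [0.5, 5.6, -6.1]
grip_width: 0.433
```

```bash
python3 t.py
```

```text
t 45.33 [0.6173 0.0594 0.1164] yaw 156.3 [ 0.49  5.64 -6.12] T [ 1.17  -0.196  0.113] q7 1.12 tau7 0.186 w 0.433
```

Call:
move_arm([
  [[0, 0, 0], [0, 0, 4], 0],
  [[0, 0, 0], [0, 0, 4], 0],
  [[0, 0, 0], [0, 0, 1], 0],
  [[0, 0, 0], [0, 0, 1], 0],
])

```text
clock: 45.82
position: [0.6173, 0.0594, 0.1164]
ee_rot: [0.29, 0.957, 0.0, -0.0]
ft_force: [0.0, 5.7, -6.4]
grip_width: 0.433
```

```bash
python3 t.py
```

```text
t 45.83 [0.6173 0.0594 0.1164] yaw 146.3 [ 0.03  5.69 -6.39] T [ 1.256 -0.282  0.065] q7 0.96 tau7 0.170 w 0.433
```

Call:
move_arm([
  [[0, 0, 0], [0, 0, 1], 0],
])

```text
clock: 45.95
position: [0.6173, 0.0594, 0.1164]
ee_rot: [0.298, 0.955, 0.0, -0.0]
ft_force: [1.3, 5.4, -5.3]
grip_width: 0.431
```

```bash
python3 t.py
```

```text
t 45.95 [0.6173 0.0594 0.1164] yaw 145.3 [ 1.31  5.4  -5.3 ] T [ 1.281 -0.224  0.07 ] q7 0.94 tau7 0.185 w 0.431
```

Call:
move_arm([
  [[0, 0, 0], [0, 0, 4], 0],
  [[0, 0, 0], [0, 0, 4], 0],
  [[0, 0, 0], [0, 0, 1], 0],
  [[0, 0, 0], [0, 0, 1], 0],
])

```text
clock: 46.45
position: [0.6174, 0.0594, 0.1164]
ee_rot: [0.38, 0.925, 0.0, -0.0]
ft_force: [0.9, 6.0, -6.6]
grip_width: 0.431
```

```bash
python3 t.py
```

```text
t 46.45 [0.6174 0.0594 0.1164] yaw 135.3 [ 0.95  6.   -6.55] T [ 1.22  -0.207  0.077] q7 0.78 tau7 0.169 w 0.431
```

Call:
move_arm([
  [[0, 0, 0], [0, 0, 1], 0],
])

```text
clock: 46.58
position: [0.6173, 0.0595, 0.1164]
ee_rot: [0.388, 0.922, 0.0, -0.0]
ft_force: [1.1, 6.1, -5.7]
grip_width: 0.433
```

```bash
python3 t.py
```

```text
t 46.58 [0.6173 0.0595 0.1164] yaw 134.3 [ 1.07  6.13 -5.7 ] T [ 1.224 -0.219  0.082] q7 0.76 tau7 0.185 w 0.433
```

Call:
move_arm([
  [[0, 0, 0], [0, 0, 4], 0],
  [[0, 0, 0], [0, 0, 4], 0],
  [[0, 0, 0], [0, 0, 1], 0],
  [[0, 0, 0], [0, 0, 1], 0],
])

```text
clock: 47.08
position: [0.6174, 0.0594, 0.1164]
ee_rot: [0.467, 0.884, 0.0, -0.0]
ft_force: [1.6, 5.8, -5.7]
grip_width: 0.438
```

```bash
python3 t.py
```

```text
t 47.08 [0.6174 0.0594 0.1164] yaw 124.3 [ 1.59  5.76 -5.71] T [ 1.235 -0.277  0.117] q7 0.60 tau7 0.117 w 0.438
```

Call:
move_arm([
  [[0, 0, 0], [0, 0, 1], 0],
])

```text
clock: 47.2
position: [0.6174, 0.0595, 0.1164]
ee_rot: [0.475, 0.88, 0.0, -0.0]
ft_force: [2.6, 6.0, -5.8]
grip_width: 0.437
```

```bash
python3 t.py
```

```text
t 47.20 [0.6174 0.0595 0.1164] yaw 123.3 [ 2.55  6.   -5.82] T [ 1.271 -0.194  0.128] q7 0.59 tau7 0.117 w 0.437
```

The step is clear now. During creep tau7 is a flat 0.186 up to yaw 134.3° and 0.117 from yaw 124.3°, while Tz goes from 0.08 to 0.12. So touch is at yaw 129 ± 5°, which is 93° from the start or 6.2 mm of foot travel, agreeing with the picture's 5.8 mm. The quarter turn ends at yaw 39°, so 84° more from 123.3°.

Call:
move_arm([
  [[0, 0, 0], [0, 0, 8], 0],
  [[0, 0, 0], [0, 0, 8], 0],
  [[0, 0, 0], [0, 0, 8], 0],
  [[0, 0, 0], [0, 0, 8], 0],
  [[0, 0, 0], [0, 0, 8], 0],
])

```text
clock: 47.82
position: [0.6174, 0.0594, 0.1165]
ee_rot: [0.748, 0.663, 0.0, -0.0]
ft_force: [1.8, 5.4, -7.4]
grip_width: 0.436
```

Call:
move_arm([
  [[0, 0, 0], [0, 0, 8], 0],
  [[0, 0, 0], [0, 0, 8], 0],
  [[0, 0, 0], [0, 0, 8], 0],
  [[0, 0, 0], [0, 0, 8], 0],
  [[0, 0, 0], [0, 0, 8], 0],
])

```text
clock: 48.45
position: [0.6175, 0.0595, 0.1165]
ee_rot: [0.93, 0.367, 0.0, -0.0]
ft_force: [1.2, 5.6, -6.6]
grip_width: 0.437
```

Call:
move_arm([
  [[0, 0, 0], [0, 0, 1], 0],
  [[0, 0, 0], [0, 0, 1], 0],
  [[0, 0, 0], [0, 0, 1], 0],
  [[0, 0, 0], [0, 0, 1], 0],
])

```text
clock: 48.95
position: [0.6175, 0.0594, 0.1165]
ee_rot: [0.941, 0.337, 0.0, -0.0]
ft_force: [2.1, 6.0, -6.9]
grip_width: 0.437
```

```bash
python3 t.py
```

```text
t 48.95 [0.6175 0.0594 0.1165] yaw 39.4 [ 2.14  5.99 -6.88] T [ 1.158 -0.441  0.301] q7 -0.76 tau7 -0.027 w 0.437
```

Call:
move_arm([
  [[0, 0, 0], [0, 0, 0], 0],
  [[0, 0, 0], [0, 0, 0], 0],
  [[0, 0, 0], [0, 0, 0], 1],
  [[0, 0, 0], [0, 0, 0], 1],
  [[0, 0, 0], [0, 0, 0], 1],
])

```text
clock: 49.58
position: [0.6176, 0.0582, 0.1169]
ee_rot: [0.942, 0.334, 0.0, 0.0]
ft_force: [0.2, -0.1, 1.2]
grip_width: 0.997
```

Call:
move_arm([
  [[0, 0, 0], [0, 0, 0], 1],
  [[0, 0, -1], [0, 0, 0], 1],
  [[0, 0, -1], [0, 0, 0], 1],
  [[0, 0, -1], [0, 0, 0], 1],
  [[0, 0, -0.4], [0, 0, 0], 1],
])

```text
clock: 50.2
position: [0.618, 0.0588, 0.2029]
ee_rot: [0.943, 0.334, 0.001, 0.0]
ft_force: [-0.5, -0.0, -0.6]
grip_width: 1.0
```

Call:
move_arm([
  [[0.6, -0.8, 0], [0, 0, 0], 1],
  [[0.6, -0.8, 0], [0, 0, 0], 1],
  [[0.6, -0.8, 0], [0, 0, 0], 1],
  [[0.6, -0.8, 0], [0, 0, 0], 1],
  [[0.6, -0.8, 0], [0, 0, 0], 1],
])

```text
clock: 50.82
position: [0.6124, 0.1848, 0.2009]
ee_rot: [0.943, 0.334, -0.0, 0.0]
ft_force: [-0.1, 0.3, -0.0]
grip_width: 0.999
```

Call:
move_arm([
  [[0.6, -0.8, 0], [0, 0, 0], 1],
  [[0.6, -0.8, 0], [0, 0, 0], 1],
  [[0, 0, 0], [0, 0, 0], 1],
  [[0, 0, 0], [0, 0, 0], 1],
])

```text
clock: 51.32
position: [0.611, 0.2332, 0.2015]
ee_rot: [0.943, 0.334, -0.0, 0.0]
ft_force: [-0.7, -0.9, -0.0]
grip_width: 1.001
```

```bash
python3 t.py; python3 - <<'E'
from h import *
t=camera('top')[:,:,::-1]; s=camera('side')[:,:,::-1]
c=t[128:228,250:325]; d=s[185:255,245:315]
cv2.imwrite('pics/s8.png',np.hstack([cv2.resize(c,(375,500),interpolation=2),cv2.resize(d,(425,500),interpolation=2)]))
def ang(i):
    g=i[150:170,276:292].max(2).astype(float); yy,xx=np.mgrid[150:170,276:292]
    m=(np.hypot(xx-284.3,yy-160)<5)&(g>80); p=np.c_[xx[m],yy[m]]; w=g[m]-60
    c=np.average(p,axis=0,weights=w); return c,np.linalg.eigh(np.cov((p-c).T,aweights=w))[1][:,1]
c0,v=ang(t); print('mark',c0,np.degrees(np.arctan2(-v[1],v[0])))
E
```

```text
t 51.33 [0.611  0.2332 0.2015] yaw 39.0 [-0.74 -0.86 -0.03] T [-0.014 -0.008  0.034] q7 -1.07 tau7 -0.032 w 1.001
mark [285.27219626 157.13901869] -125.50582081117314
```

View pics/s8.png

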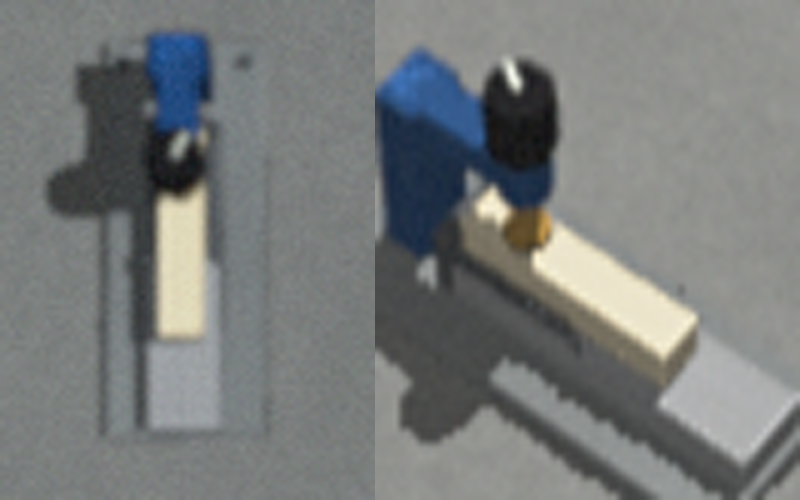

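The final picture shows the bar straight on the bed with 60 mm of bed showing in front of it (crop rows 340 to 430), which is 200 - 140, so it is home. The foot is on the bar, and the mark is 18° back from the earlier position, as planned. Handing in.

```bash
python3 -c "
from workcell import *
print(hand_in(), get_obs()['clock'])"
```

```text
the job is handed in; nothing more can be done
the job is handed in; nothing more can be done
```

The cream bar is on the bed against the stop and clamped a quarter turn past touch. The gripper is off the knob and the job was handed in at about 51 s of the 72 s; no verdict was reported.

**Bar position:** While sliding, the force rose to 28 N with no further motion at the expected place. The final picture shows about 60 mm of bare bed in front of the bar, which matches fully home. The bar lies straight along the bed.

**Clamping:** The knob was left 90 ± 5° past touch, so the foot should press with about 18 N. That force is inferred from the angle, not measured. Two checks agree on where touch was:
- **Creep moment:** it stepped up at about 93° of turn, or 6.2 mm of foot travel.
- **Picture:** the foot had dropped about 5.8 mm, give or take 1.3.

**What disagreed:**
- **First tightening:** the torque readings taken at rest showed no clear touch; they turned out to carry the sign of a small overshoot. I therefore went to about 107° past touch (about 19 N, below crushing). Then I backed off, found touch by creeping, and retightened.
- **Side camera:** it read about 5 mm off the arm's own coordinates, so I worked from the arm and the top view.

I did not go near the other things on the bench, and those in view looked unmoved, but I did not measure them at the end.

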